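# Hang the print-token pan on the partition and load it from the tilting tray

## Robot

A 6-joint arm with a two-finger parallel gripper is mounted at the origin on the work surface. World frame = base frame: x ahead of the robot, y to its left, z up, the work surface at z = 0. Lengths are in m, angles in rad, forces in N, time in s.
With the tool pointing down it reaches from about 0.25 to 0.775 m from the base axis. Payload 4 kg.
Tool frame: the origin (TCP) lies at the very end of the fingers, on their centre line; the grasp point (between the pads) lies r.hold_point_z behind it (r.hold_point_z is the distance from the TCP to the grasp point, in m); z points along the fingers, y is the line along which they close (so a half turn about z gives the same grasp; the last joint's range is limited). The gripper opens to 85 mm and grips with 20 to 120 N. Pads are 22 mm wide; open, the fingers measure 114 mm over their backs; the gripper's body (76 mm by 85 mm) begins 54 mm behind the grasp point. The pads swing forward as they close: fully open they stand 13 mm farther back than shut.
Start: joints at [1.113, 0.087, 1.371, -0, 1.684, -0.103], TCP at [0.191, 0.516, 0.231] pointing down, gripper open.
Joint ranges: [-3.1, 3.1], [-0.76, 2.03], [0.27, 2.55], [-1.08, 4.22], [0.17, 2.65], [-2.57, 2.57]. Speed limits (rad/s): [2.79, 2.79, 3.14, 3.14, 3.14, 3.14].

## Interface

Orientations are given as a unit quaternion [w, x, y, z].
In Python, from plant import r, viewer gives the robot as it stands.
- The arm moves only by the tool servo_tool, never from a script. Its argument "targets" is a list that holds one entry, the list of rows, each a list of 7 numbers: the shift along the world's x, y, z normalised to -1 to 1, where 1 is 0.15 m, then the turn, a rotation vector about the world's x, y, z normalised to -1 to 1, where 1 is 180 degrees, then the closure, from 0 (fully open) to 1 (shut). In form: [[[dx, dy, dz, wx, wy, wz, grip], ...]]. A call has 1 to 8 rows; each row shifts and turns the commanded pose from where the row before left it; what a row does not reach is not made up. A row lasts 1/12 s, in which the tool goes at most 41.7 mm and 7.16 degrees, less where a joint would pass 70% of its speed; a pose out of reach is approached as far as the arm can. A call with a number of a shift or a turn outside -1 to 1 is refused whole. A call with a gripper value outside its range is refused whole. The fingers move at their own pace and stop on an object; the grip force is fixed at half the most. Time passes only in rows, so rows that do not move let the fingers close. It gives the time, the measured TCP pose, the force, the opening and the grip force at its end, in the units of the state.
- r.observe(): the state, without advancing time (a new reading comes with each control period).
- viewer.grab_frame(name): name is "scene" or "top" or "wrist"; returns a dict with "frame" (480x640x3 uint8, red, green, blue), "fx", "fy", "cx", "cy" (pixels), "D" ([k1, k2, p1, p2, k3] as OpenCV has them; the pictures are not rectified), "extrinsics" (4x4, takes a point from world to camera coordinates); the wrist camera has in their place "mount" (4x4, takes a point from camera to tool coordinates, whose origin is the TCP and whose axes are the flange's). Camera axes: x right, y down, z forward; pixel columns grow to the right and rows downward; lengths in m; the calibration is good to about 2 mm. A picture is of the moment at which its call begins: read the wrist's pose just before it. There is no depth.
- r.sign_off(): hands the job in; it is judged then, once.
The state is a dict: "t": time; "joint_pos": joint angles; "qvel": joint speeds; "tau": joint torques, N m; "tcp_pos": TCP position; "eef_rot": TCP orientation; "wrist_force": force on the tool from outside, world axes, zero at the start; "torque": the same for the moment, N m; "width": finger opening in m; "grip_force": force on a finger pad.
Only numpy, scipy, OpenCV 4.12 (cv2) and the standard library are available. Lean on these libraries where they do the work, as an engineer would, in place of code of your own. Each camera call takes 0.05 s, during which the arm holds its last target. There are 200 camera calls.

## Task

First hang the grey pan on the partition: hook its two steel claws into the slots of the blue uprights and press it down until it locks behind the spring catch. Then lift the token tray by its bar so that the print tokens slide out from under the clear cover into the narrow open corner, pick them up there and lay every token in the hung pan. Finish with the tray let down flat again and the other things on the desk left where they are.

Things in the scene. Friction and masses are not known exactly. Their poses are not given: they have to be found in the camera images.
- pan_arm: Loose hanging pan, 0.24 to 0.36 kg, flat on the desk at first. Grey tray 136 (its x) x 110 mm (y), floor 4 mm, rim 10 mm above the floor and 4 mm thick at front and sides. Origin under the pan's centre, z up. The +x end has two steel straps (24 mm wide, at y = +-28 mm, z 4 to 50 mm, rear face x = 71 mm), each with a claw. Mass centre close to the handle.
- grip (a point): On the pan: the point to grip, x = 45, y = 0, z = 44 mm of the pan, in an orange block handle 26 mm (x) by 20 mm (y), top at z = 58 mm; grip it across its 20 mm width. Behind it (x 54 to 66 mm, z 40 to 50 mm) a steel cross bar, 80 mm along y, joins the straps.
- claws (a point): On the pan: midway between the claws on the straps' rear face, level with the tongues' underside (x = 71, y = 0, z = 40 mm of the pan); meets slot_lip when fully hung. Each claw, 7 mm wide, at y = +-28 mm: a tongue (z 40 to 47 mm) reaching 10.5 mm back, its end tooth hanging down to z = 24 mm; gap strap to tooth 5 mm, 8 mm at the bevelled tip.
- nib (a point): On the pan: middle of the round steel nib bar between the straps (5 mm dia., along y, at x = 68, z = 14 mm of the pan), which snaps past the spring catch.
- pan_floor (a point): On the pan: top of the pan's floor, in the middle of its free part (x = -15, y = 0, z = 4 mm of the pan). Free floor: 93 mm (x) by 102 mm (y).
- uprights: Fixed partition: two slotted blue steel uprights side by side (together 90 mm wide, 194 mm high) with low sheer screens on both sides (to y = +-109 mm, 116 mm high). Origin on the desk under the middle of the front face; +x points into the partition away from the robot, z up. Sheet 4 mm thick, smooth, with a 20 mm deep cavity behind the slots.
- slot_lip (a point): On the uprights' front face, midway between the slots, at their bottom lip (z = 150 mm). Slots at y = +-28 mm, 14 mm wide, 31 mm high. Hang with pan +x along uprights +x: claws 17 to 23 mm above home, push the straps to the face, lower; 12 mm above home the nib meets the catch and about 8 to 15 N down at the handle snaps it past, until the tongues rest on the lips.
- catch (a joint): Spring catch between the uprights, a brass round nose (8 mm dia., 22 mm long along y, centre 130.3 mm above the desk, standing 3 mm out of the face): 0 when out, up to 0.008 m when pushed in.
- tray_foot: Fixed foot of the token tray. Origin on the desk; +x points from the narrow open corner to the handle bar, z up. Tray flat, in this frame: floor top z = 20 mm; walled part x = -67 to 100 mm between a straight wall at y = +22 mm and a slanting wall from y = -22 (x = -67) to -72 mm (x = 100); clear cover 9.3 to 12.3 mm above the floor from x = -53 mm on.
- tray (a joint): Tilt of the white tray (0.40 kg): 0 flat, grows as the handle bar is lifted, to 0.75 rad. Hinge axis parallel to the foot's y at x = -105, z = 14 mm of the foot. Falls back slowly when let go. Slippery floor: tokens slide from about 0.25 rad; 0.5 rad held for a second brings them down surely, in single file, so that only the first lies in the open corner.
- tray_handle (a point): On the tray: middle of the orange handle bar, round, 12 mm dia., 78 mm long, parallel to the hinge; 66 mm of it is clear between its two arms. When flat at x = 140, y = -23, z = 50 mm of the foot. The bar turns in the grip while it is lifted.
- tray_corner (a point): On the tray: floor point under the centre of a token that rests in the open corner (flat: x = -80, y = 0, z = 20 mm of the foot). There the floor is a 24 mm wide tongue (x = -67 to -110 mm) without side walls, ended by two orange stop pins (8 mm dia., 8 mm high, x = -98.4, y = +-15.4 mm); beside the tongue the space is free down to the desk for fingers.
- token_a: Print token: blue disc with a white face, 40 mm dia., 5 mm thick, 30 g. Origin: centre of its underside. Starts flat under the tray's clear cover; may be absent.
- token_b: Print token: green disc with a white face, 40 mm dia., 5 mm thick, 30 g. Origin: centre of its underside. Starts flat under the tray's clear cover; may be absent.
- token_c: Print token: red disc with a white face, 40 mm dia., 5 mm thick, 30 g. Origin: centre of its underside. Starts flat under the tray's clear cover; may be absent.
- stapler: Bystander: black and red stapler, 145 x 34 x 50 mm. Origin: centre of its underside. Leave alone.
- mug: Bystander: blue mug, 80 mm dia., 92 mm high. Origin: centre of its underside. Leave alone.
- tape: Bystander: tape dispenser, 130 x 50 x 77 mm. Origin: centre of its underside. Leave alone.
- marker: Bystander: green marker pen lying flat, 120 mm long. Origin: centre of its underside. Leave alone.
- notes: Bystander: yellow note block, 76 x 76 x 18 mm. Origin: centre of its underside. Leave alone.
- calculator: Bystander: grey calculator, 150 x 100 x 20 mm. Origin: centre of its underside. Leave alone.
Not all that is in view belongs to the job. Leave any pink look-alike of the pan_arm alone.

How it is judged:
On the way, in this order (a step that is already met when the one before it is completed fails the run):
1. the pan hangs by both claws, pressed fully home and locked behind the catch (distance between claws and slot_lip below 0.008 m and z of claws in the frame of slot_lip below 0.004 m and angle between pan_arm's own z axis and vertical below 0.12 rad), for 0.2 s.
2. the tray is tipped up by its handle (value of joint tray above 0.25 rad), for 0.2 s.
At the end, for the whole second after the job is handed in: The pan is hung and locked (claws within 8 mm of slot_lip, no more than 4 mm above it, pan tilted less than 0.12 rad), every token that is present lies at rest in the pan (inside its rim, less than 35 mm above the pan's underside), and the tray is flat again (tilt under 0.05 rad) (all of step 1 and x of token_a in the frame of pan_arm between -0.062 and 0.062 m and y of token_a in the frame of pan_arm between -0.052 and 0.052 m and z of token_a in the frame of pan_arm between -0.002 and 0.035 m and linear speed of each of token_a, token_b, token_c, pan_arm below 0.02 m/s and x of token_b in the frame of pan_arm between -0.062 and 0.062 m and y of token_b in the frame of pan_arm between -0.052 and 0.052 m and z of token_b in the frame of pan_arm between -0.002 and 0.035 m and x of token_c in the frame of pan_arm between -0.062 and 0.062 m and y of token_c in the frame of pan_arm between -0.052 and 0.052 m and z of token_c in the frame of pan_arm between -0.002 and 0.035 m and value of joint tray below 0.05 rad); the robot touches nothing.
It fails at once if a bystander (stapler, mug, tape dispenser, marker, note block or calculator) is knocked away (moved more than 40 mm) (distance of any of stapler, mug, tape, marker, notes, calculator from where it was at the start of the episode above 0.04 m).
Of token_a, token_b, token_c only 2 to 3 are there at a start; the rules pass over those that are not, and their reading is None.
At some moment in a run one of pan_arm, token_a, token_b, token_c may be knocked a few centimetres aside while the robot is not near it.
Once in a run the grip may slacken for a moment while it holds something.
It also fails if it takes over 210 s, if anything falls off the work surface, if the arm or the gripper's body presses on something with over 40 N, if the wrist force passes 120 N, or if a joint passes its speed limit or range.

## Working session

There is one attempt and no reset: what is moved stays moved. The work goes in short steps, Python scripts to look and compute and a tool call to move; the robot and the scene stay as the last step left them, time stands still between calls to the robot, and variables do not carry over. Pictures are saved under pics/ and viewed, at most 14 in all, crops included, and the job is handed in when it is done.

Besides the shell and the picture viewer there is one more tool, called after "Emit:" by a JSON object that holds its "op" and its "data", one argument or row to a line. servo_tool: Moves the arm, as the interface text tells. Its arguments: {"type":"object","properties":{"targets":{"type":"array","items":{"type":"array","items":{"type":"array","items":{"type":"number"}}}}},"required":["targets"]}

```bash
ls; mkdir -p pics
cat > h.py <<'E'
import numpy as np, cv2
from scipy.spatial.transform import Rotation as R
from plant import r, viewer
def grab(n):
    s=r.observe(); g=viewer.grab_frame(n)
    g['K']=np.array([[g['fx'],0,g['cx']],[0,g['fy'],g['cy']],[0,0,1.]])
    if n=='wrist':
        q=s['eef_rot']; T=np.eye(4); T[:3,:3]=R.from_quat([q[1],q[2],q[3],q[0]]).as_matrix(); T[:3,3]=s['tcp_pos']
        g['c2w']=T@np.array(g['mount'])
    else: g['c2w']=np.linalg.inv(np.array(g['extrinsics']))
    g['D']=np.array(g['D'],float)
    return g
def save(g,name): cv2.imwrite('pics/'+name,cv2.cvtColor(g['frame'],cv2.COLOR_RGB2BGR))
def ray(g,px):
    p=cv2.undistortPoints(np.array(px,float).reshape(-1,1,2),g['K'],g['D']).reshape(-1,2)
    d=np.c_[p,np.ones(len(p))]@g['c2w'][:3,:3].T
    return g['c2w'][:3,3],d
def onz(g,px,z):
    o,d=ray(g,px); return o+d*((z-o[2])/d[:,2])[:,None]
def proj(g,P):
    M=np.linalg.inv(g['c2w']); 
    return cv2.projectPoints(np.array(P,float).reshape(-1,3),cv2.Rodrigues(M[:3,:3])[0],M[:3,3],g['K'],g['D'])[0].reshape(-1,2)
def blobs(g,lo,hi,amin=60):
    h=cv2.cvtColor(g['frame'],cv2.COLOR_RGB2HSV)
    m=cv2.inRange(h,np.array(lo),np.array(hi))
    c,_=cv2.findContours(m,cv2.RETR_EXTERNAL,cv2.CHAIN_APPROX_NONE)
    return sorted([k for k in c if cv2.contourArea(k)>amin],key=cv2.contourArea,reverse=True)
E
python3 - <<'E'
from h import *
import pickle
for n in('scene','top','wrist'):
    g=grab(n); save(g,n+'0.png'); pickle.dump(g,open(n+'0.pkl','wb')); print(n,g['c2w'].round(3).tolist(),g['fx'])
print(r.observe(), r.hold_point_z)
E
```

```text
pics
scene [[0.117, 0.656, -0.745, 1.3], [0.993, -0.083, 0.083, -0.168], [-0.008, -0.75, -0.661, 0.855], [0.0, 0.0, 0.0, 1.0]] 437.44405601491025
top [[-0.022, -0.993, 0.117, 0.378], [-1.0, 0.023, 0.009, -0.078], [-0.012, -0.117, -0.993, 1.328], [0.0, 0.0, 0.0, 1.0]] 566.086592359126
wrist [[0.347, 0.899, 0.268, 0.122], [0.938, -0.332, -0.102, 0.541], [-0.002, 0.287, -0.958, 0.373], [0.0, 0.0, 0.0, 1.0]] 401.45101317611307
{'t': 0.15, 'joint_pos': array([ 1.11290343e+00,  8.78335252e-02,  1.37194055e+00,  7.56916027e-06,
        1.68360469e+00, -1.03103419e-01]), 'qvel': array([-1.73424202e-04, -1.40766852e-03, -6.02827249e-03, -8.81921460e-05,
       -4.85235266e-05, -9.21234179e-05]), 'tau': array([ 5.92111119e-04, -3.52374887e+01, -3.13678229e+01, -1.85833369e-04,
        8.09302001e-03,  2.02028201e-05]), 'tcp_pos': array([0.19089604, 0.51539158, 0.23036465]), 'eef_rot': array([-2.50843396e-04,  1.76465311e-01,  9.84306454e-01, -8.57115187e-04]), 'wrist_force': array([ 0.00584055, -0.14414965,  1.19212053]), 'torque': array([-0.01084781, -0.02604126,  0.00482892]), 'grip_force': 0.0, 'width': 0.08516950416685894} 0.0187
```

View pics/top0.png

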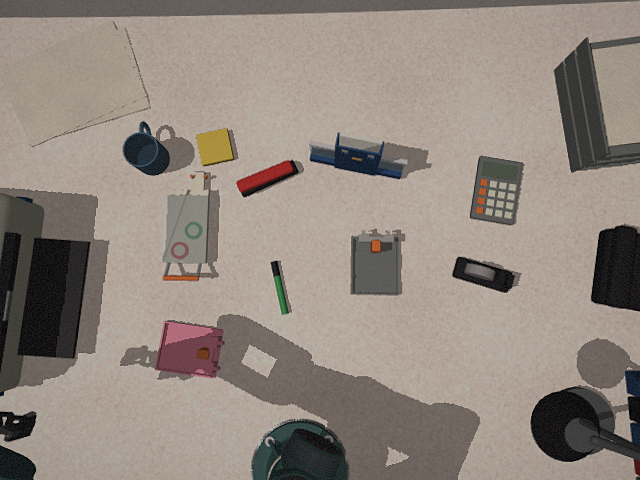

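View pics/scene0.png

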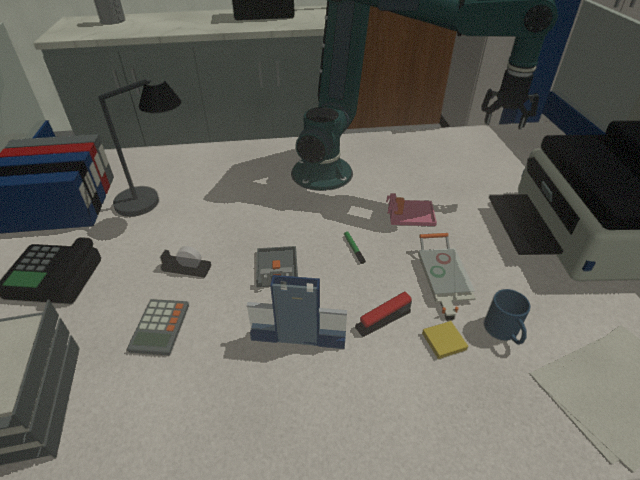

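The top view shows two pan-shaped things: the grey one at (376,265), with an orange handle at (376,246), and a pink one at (190,350). The grey one fits the description and the pink one is the look-alike. The uprights are at (360,155). The tray is at (190,230), with its bar at (181,278) and its open corner at about (200,180). I'll confirm with an enlarged crop.

Run:
```python
from h import *
import pickle
g=pickle.load(open('top0.pkl','rb'))
f=cv2.cvtColor(g['frame'],cv2.COLOR_RGB2BGR)
a=cv2.resize(f[125:300,145:245],None,fx=3.4,fy=3.4,interpolation=cv2.INTER_CUBIC)
b=cv2.resize(f[125:300,305:425],None,fx=3.4,fy=3.4,interpolation=cv2.INTER_CUBIC)
cv2.imwrite('pics/crop0.png',np.hstack([a,b]))
# orange blobs
for k in blobs(g,(5,150,100),(18,255,255),8):
    (c,s,an)=cv2.minAreaRect(k); print('orange',np.round(c,1),np.round(s,1),round(an,1),onz(g,[c],0.05).round(3))
for lo,hi,nm in [((55,60,40),(85,255,200),'green'),((95,80,40),(125,255,255),'blue'),((0,120,60),(4,255,255),'red'),((170,90,60),(180,255,255),'red2')]:
    for k in blobs(g,lo,hi,15):
        c=k.reshape(-1,2).mean(0)
        if 150<c[0]<480 and 100<c[1]<320: print(nm,c.round(1),cv2.contourArea(k),onz(g,[c],0.025).round(3))
```

```text
orange [180.  277.5] [ 3. 34.] 90.0 [[0.431 0.26  0.05 ]]
orange [375.5 245.5] [11.  9.] 90.0 [[ 0.493 -0.182  0.05 ]]
orange [202.3 353.9] [10.   7.8] 11.3 [[0.262 0.209 0.05 ]]
orange [479. 210.] [6. 6.] 90.0 [[ 0.569 -0.418  0.05 ]]
orange [480.6 200.4] [6.9 6.1] 11.3 [[ 0.59  -0.423  0.05 ]]
orange [483.2 182.2] [6.8 6.1] 14.0 [[ 0.632 -0.431  0.05 ]]
orange [482. 191.] [6. 6.] 90.0 [[ 0.612 -0.427  0.05 ]]
green [280.6 294.2] 213.5 [[0.388 0.037 0.025]]
green [193. 230.] 179.0 [[0.541 0.237 0.025]]
blue [356. 159.] 1196.0 [[ 0.7   -0.145  0.025]]
red [264.5 176.1] 644.0 [[0.664 0.071 0.025]]
```

View pics/crop0.png

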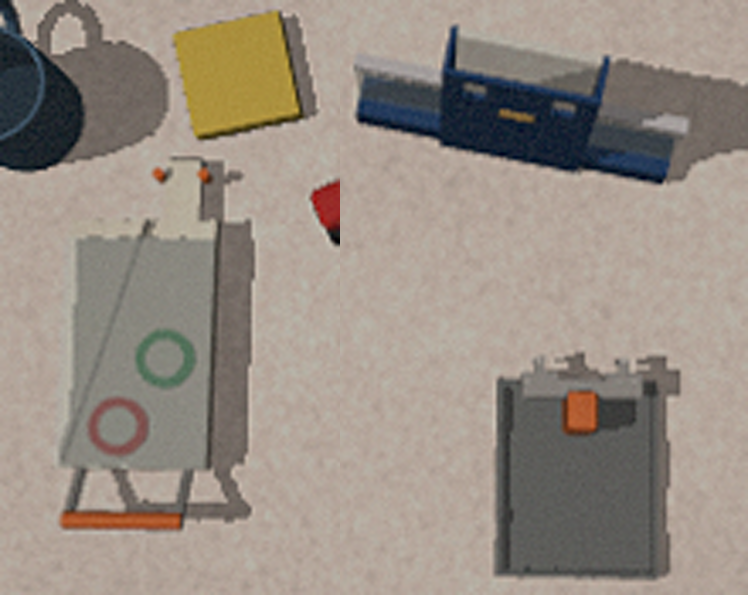

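Two tokens are visible under the cover: green at (193,230) and red at (180,250). No blue one is there. The grey pan's claws point up in the image (+x), and the pink pan stays alone. Next I move above the pan.

Emit:
{"op": "servo_tool", "data": {
  "targets": [
    [[0.078,-0.194,0.006,0,0,0.0047,0],[0.078,-0.194,0.006,0,0,0.0047,0],[0.078,-0.194,0.006,0,0,0.0047,0],[0.078,-0.194,0.006,0,0,0.0047,0],[0.078,-0.194,0.006,0,0,0.0047,0],[0.078,-0.194,0.006,0,0,0.0047,0],[0.078,-0.194,0.006,0,0,0.0047,0],[0.078,-0.194,0.006,0,0,0.0047,0]]
  ]
}}

```text
t: 0.82
tcp_pos: [0.2847, 0.2814, 0.2383]
eef_rot: [-0.0, 0.117, 0.993, -0.0]
wrist_force: [0.8, -0.3, 0.6]
width: 0.0855
grip_force: 0.0
```

Emit:
{"op": "servo_tool", "data": {
  "targets": [
    [[0.078,-0.194,0.006,0,0,0.0047,0],[0.078,-0.194,0.006,0,0,0.0047,0],[0.078,-0.194,0.006,0,0,0.0047,0],[0.078,-0.194,0.006,0,0,0.0047,0],[0.078,-0.194,0.006,0,0,0.0047,0],[0.078,-0.194,0.006,0,0,0.0047,0],[0.078,-0.194,0.006,0,0,0.0047,0],[0.078,-0.194,0.006,0,0,0.0047,0]]
  ]
}}

```text
t: 1.48
tcp_pos: [0.3783, 0.0486, 0.2456]
eef_rot: [0.0, 0.059, 0.998, 0.0]
wrist_force: [0.4, 0.5, 0.2]
width: 0.0853
grip_force: 0.0
```

Emit:
{"op": "servo_tool", "data": {
  "targets": [
    [[0.078,-0.194,0.006,0,0,0.0047,0],[0.078,-0.194,0.006,0,0,0.0047,0],[0.078,-0.194,0.006,0,0,0.0047,0],[0.078,-0.194,0.006,0,0,0.0047,0],[0.078,-0.194,0.006,0,0,0.0047,0],[0.078,-0.194,0.006,0,0,0.0047,0],[0.078,-0.194,0.006,0,0,0.0047,0],[0.078,-0.194,0.006,0,0,0.0047,0]]
  ]
}}

```text
t: 2.15
tcp_pos: [0.472, -0.1842, 0.2525]
eef_rot: [-0.0, 0.0, 1.0, 0.0]
wrist_force: [0.4, -0.1, 0.3]
width: 0.0854
grip_force: 0.0
```

Run:
```python
from h import *
import pickle
s=r.observe();print(s['tcp_pos'],s['eef_rot'],s['joint_pos'].round(3))
g=grab('wrist'); save(g,'w1.png'); pickle.dump(g,open('w1.pkl','wb'))
for k in blobs(g,(5,150,100),(18,255,255),30):
    (c,s,an)=cv2.minAreaRect(k); print('orange',np.round(c,1),np.round(s,1),round(an,1),onz(g,[c],0.058).round(3))
```

```text
[ 0.4719936  -0.18416634  0.25252155] [-2.99838333e-04  4.73099786e-05  9.99999917e-01  2.72486448e-04] [-0.484 -0.012  1.432  0.     1.723 -2.055]
orange [317.  226.5] [37. 24.] 90.0 [[ 0.487 -0.186  0.058]]
orange [ 85. 298.] [14. 14.] 90.0 [[ 0.556 -0.404  0.058]]
orange [ 85.  316.5] [13. 14.] 90.0 [[ 0.576 -0.408  0.058]]
orange [ 84.5 334.5] [13. 13.] 90.0 [[ 0.595 -0.412  0.058]]
orange [ 84.6 351.5] [14.7 11.4] 11.3 [[ 0.614 -0.416  0.058]]
```

View pics/w1.png

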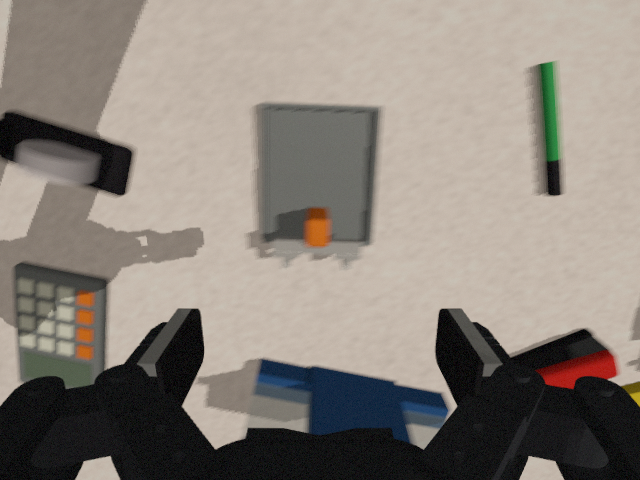

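The wrist view shows the handle at (317,231), the pan rim corners at (258,104) and (381,107), and the screen's base edge running from (258,386) to (445,418). Next I compute the pan and upright poses.

Run:
```python
from h import *
import pickle
g=pickle.load(open('w1.pkl','rb')); t=pickle.load(open('top0.pkl','rb'));s=pickle.load(open('scene0.pkl','rb'))
p=onz(g,[[258,104],[381,107],[265,240],[370,243]],0.014); print(p.round(4))
d=p[1]-p[0];print('front edge yaw',np.degrees(np.arctan2(-d[0],d[1])))
m=(p[2]+p[3]-p[0]-p[1]);print('axis yaw',np.degrees(np.arctan2(m[1],m[0])))
print('handle',onz(g,[[317,231]],.058))
pt=np.array([[497,378],[495,575],[665,577],[655,378]],float)
pt=np.c_[305+(pt[:,0]-340)/3.4,125+pt[:,1]/3.4]
print('top rim',onz(t,pt,.014).round(4))
# blue of uprights in top / scene / wrist crops
f=cv2.cvtColor(t['frame'],cv2.COLOR_RGB2BGR)[125:190,300:420]
a=cv2.resize(f,None,fx=6.5,fy=6.5,interpolation=cv2.INTER_CUBIC)
w=cv2.cvtColor(g['frame'],cv2.COLOR_RGB2BGR)[345:435,240:460]
b=cv2.resize(w,(780,320),interpolation=cv2.INTER_CUBIC)
cv2.imwrite('pics/crop1.png',np.hstack([a]))
for n,q in (('w',g),):
    bl=blobs(q,(100,100,30),(125,255,255),100)
    for k in bl: print(n,cv2.approxPolyDP(k,3,True).reshape(-1,2).tolist())
bl=blobs(t,(100,100,30),(125,255,255),100)
for k in bl:
  c=k.reshape(-1,2)
  if 300<c[:,0].mean()<420: print(cv2.approxPolyDP(k,1.5,True).reshape(-1,2).tolist())
```

```text
[[ 0.3834 -0.2396  0.014 ]
 [ 0.386  -0.1279  0.014 ]
 [ 0.5122 -0.2377  0.014 ]
 [ 0.5152 -0.1335  0.014 ]]
front edge yaw -1.3063866261850607
axis yaw -0.8302947719894115
handle [[ 0.49086526 -0.18590441  0.058     ]]
top rim [[ 0.5194 -0.129   0.014 ]
 [ 0.3852 -0.1239  0.014 ]
 [ 0.3815 -0.2387  0.014 ]
 [ 0.5169 -0.2371  0.014 ]]
w [[258, 377], [261, 383], [312, 394], [309, 432], [314, 434], [355, 427], [390, 427], [394, 438], [409, 443], [405, 411], [442, 417], [447, 411], [439, 394], [332, 370], [263, 360]]
[[311, 154], [311, 160], [333, 164], [336, 167], [370, 174], [391, 175], [398, 178], [401, 171], [377, 167], [383, 142], [381, 150], [377, 154], [339, 146], [338, 133], [334, 158]]
```

View pics/crop1.png

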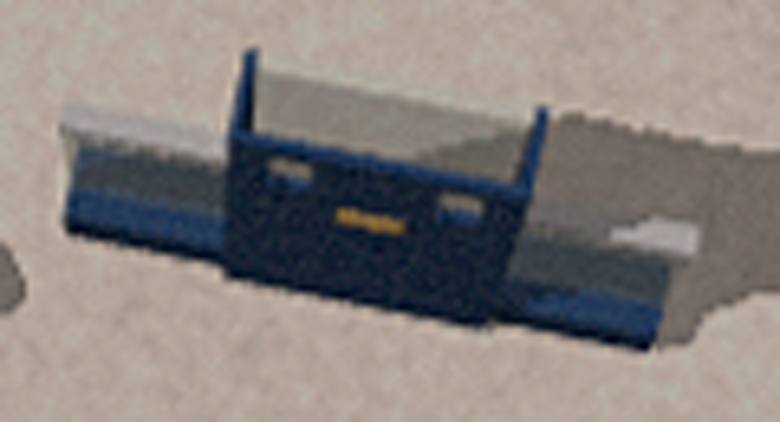

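Run:
```python
from h import *
import pickle
g=pickle.load(open('w1.pkl','rb')); t=pickle.load(open('top0.pkl','rb'));s=pickle.load(open('scene0.pkl','rb'))
T=lambda p:np.array(p,float)/6.5+[300,125]-0.42
for nm,p,z in [('base',[[225,274],[490,327]],0),('top',[[232,135],[528,190]],.194),('slotlow',[[291,188],[459,220]],.15),('slotmid',[[291,175],[459,207]],.17),('catch',[[370,221]],.1303),('screenbase',[[67,230],[652,348]],0)]:
    q=onz(t,T(p),z); print(nm,q.round(4).tolist(),q.mean(0).round(4), np.degrees(np.arctan2(-(q[-1]-q[0])[0]*-1,-(q[-1]-q[0])[1])).round(2) if len(q)>1 else '')
q=onz(g,[[258,386],[445,418]],0); print('wrist screen base',q.round(4).tolist(),q.mean(0), np.degrees(np.arctan2((q[0]-q[1])[0],-(q[0]-q[1])[1])))
```

```text
base [[0.6888, -0.0935, 0.0], [0.6665, -0.1902, 0.0]] [ 0.6777 -0.1419  0.    ] -12.97
top [[0.688, -0.0944, 0.194], [0.6679, -0.187, 0.194]] [ 0.678  -0.1407  0.194 ] -12.26
slotlow [[0.6818, -0.114, 0.15], [0.6698, -0.1685, 0.15]] [ 0.6758 -0.1412  0.15  ] -12.5
slotmid [[0.6809, -0.1134, 0.17], [0.6691, -0.1671, 0.17]] [ 0.675  -0.1403  0.17  ] -12.5
catch [[0.6751, -0.1405, 0.1303]] [ 0.6751 -0.1405  0.1303] 
screenbase [[0.7068, -0.0357, 0.0], [0.6572, -0.2491, 0.0]] [ 0.682  -0.1424  0.    ] -13.07
wrist screen base [[0.694, -0.2552, 0.0], [0.7416, -0.0311, 0.0]] [ 0.71777981 -0.1431695   0.        ] -11.999033695413807
```

Emit:
{"op": "servo_tool", "data": {
  "targets": [
    [[0.019,-0.002,-0.2,0,0,-0.001,0],[0.019,-0.002,-0.2,0,0,-0.001,0],[0.019,-0.002,-0.2,0,0,-0.001,0],[0.019,-0.002,-0.2,0,0,-0.001,0],[0.019,-0.002,-0.2,0,0,-0.001,0],[0.019,-0.002,-0.2,0,0,-0.001,0],[0,0,-0.16,0,0,0,0],[0,0,-0.155,0,0,0,0]]
  ]
}}

```text
t: 2.87
tcp_pos: [0.4881, -0.1838, 0.0235]
eef_rot: [-0.001, 0.01, 1.0, 0.001]
wrist_force: [-0.0, -0.6, 0.7]
width: 0.0854
grip_force: 0.0
```

Emit:
{"op": "servo_tool", "data": {
  "targets": [
    [[0,0,0,0,0,0,1],[0,0,0,0,0,0,1],[0,0,0,0,0,0,1],[0,0,0,0,0,0,1],[0,0,0,0,0,0,1],[0,0,0,0,0,0,1],[0,0,0,0,0,0,1],[0,0,0,0,0,0,1]]
  ]
}}

```text
t: 3.53
tcp_pos: [0.4905, -0.1849, 0.0279]
eef_rot: [0.002, 0.01, 1.0, -0.001]
wrist_force: [0.7, 0.7, 6.9]
width: 0.019
grip_force: 60.5
```

Emit:
{"op": "servo_tool", "data": {
  "targets": [
    [[0,0,0.1,0,0,0,1],[0,0,0.2,0,0,0,1],[0,0,0.2,0,0,0,1],[0,0,0.2,0,0,0,1],[0,0,0.2,0,0,0,1],[0.1,0.05,0,0,0,-0.01,1],[0.1,0.05,0,0,0,-0.01,1],[0.1,0.05,0,0,0,-0.01,1]]
  ]
}}

```text
t: 4.2
tcp_pos: [0.5343, -0.1617, 0.161]
eef_rot: [0.0, 0.058, 0.998, -0.0]
wrist_force: [-0.3, 0.4, -3.9]
width: 0.0195
grip_force: 59.4
```

Emit:
{"op": "servo_tool", "data": {
  "targets": [
    [[0.1,0.05,0,0,0,-0.01,1],[0.1,0.05,0,0,0,-0.01,1],[0.1,0.05,0,0,0,-0.013,1],[0.1,0.05,0,0,0,0,1],[0.05,0.03,0,0,0,0,1],[0,0,0,0,0,0,1],[0,0,0,0,0,0,1],[0,0,0,0,0,0,1]]
  ]
}}

```text
t: 4.87
tcp_pos: [0.6006, -0.1278, 0.1602]
eef_rot: [-0.001, 0.109, 0.994, -0.0]
wrist_force: [-0.5, 0.2, -3.5]
width: 0.0191
grip_force: 59.3
```

Run:
```python
from h import *
import pickle
s=r.observe();print(s['tcp_pos'],s['eef_rot'],s['wrist_force'],s['torque'],s['width'])
t=grab('top');pickle.dump(t,open('t2.pkl','wb'));w=grab('wrist');pickle.dump(w,open('w2.pkl','wb'));sc=grab('scene');pickle.dump(sc,open('s2.pkl','wb'))
B=lambda g:cv2.cvtColor(g['frame'],cv2.COLOR_RGB2BGR)
a=cv2.resize(B(t)[120:270,300:420],(400,500),interpolation=cv2.INTER_CUBIC)
b=cv2.resize(B(sc)[220:370,230:350],(400,500),interpolation=cv2.INTER_CUBIC)
cv2.imwrite('pics/crop2.png',np.hstack([a,b]))
```

```text
[ 0.60057    -0.12781434  0.16024001] [-7.77083219e-04  1.08555656e-01  9.94090061e-01 -1.26346826e-04] [-0.47048636  0.21377568 -3.46715616] [0.06941378 0.03693919 0.03163427] 0.01908100102368646
```

View pics/crop2.png

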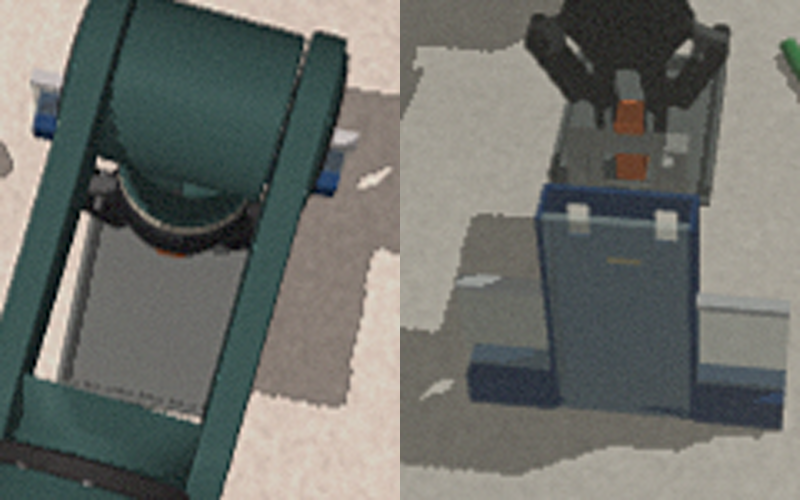

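Run:
```python
from h import *
import pickle
sc=pickle.load(open('s2.pkl','rb'))
S=lambda p:(np.array(p,float)-[400,0])/(400/120)+[230,220]
c=np.array([.6765,-.141]);a=np.radians(-12.5);ex=np.array([np.cos(a),np.sin(a)]);ey=np.array([-ex[1],ex[0]])
for y in(.028,-.028):
  print('slot',y,proj(sc,[[*(c+ey*y),.1655]]))
print('seen',S([[578,218],[667,225]]))
print('topcorners pred',proj(sc,[[*(c+ey*y),.194] for y in(-.045,.045)]),'seen',S([[545,190],[696,198]]))
tcp=np.array([.6006,-.1278])
print('handle top pred',proj(sc,[[*(tcp+ex*k+ey*j),.160+.031] for k in(-.013,.013) for j in (-.01,.01)]).round(1))
for k in blobs(sc,(3,130,60),(18,255,255),30):
    x=k.reshape(-1,2)
    if 230<x[:,0].mean()<350: print(cv2.boundingRect(k))
```

```text
slot 0.028 [[309.49635288 287.53007163]]
slot -0.028 [[283.18446374 285.6644798 ]]
seen [[283.4 285.4]
 [310.1 287.5]]
topcorners pred [[274.30283248 275.81321866]
 [317.47040522 278.79867164]] seen [[273.5 277. ]
 [318.8 279.4]]
handle top pred [[295.2 248.4]
 [304.2 249. ]
 [293.6 256.5]
 [302.7 257.1]]
(294, 250, 9, 10)
(295, 266, 9, 8)
```

Emit:
{"op": "servo_tool", "data": {
  "targets": [
    [[0.005,0.0225,-0.015,0,0,0,1],[0.065,-0.0145,0,0,0,0,1],[0.065,-0.0145,0,0,0,0,1],[0.065,-0.0145,0,0,0,0,1],[0,0,0,0,0,0,1],[0,0,0,0,0,0,1]]
  ]
}}

```text
t: 5.52
tcp_pos: [0.6313, -0.1306, 0.1581]
eef_rot: [-0.0, 0.108, 0.994, 0.0]
wrist_force: [-0.0, 0.4, -3.2]
width: 0.0191
grip_force: 59.3
```

Emit:
{"op": "servo_tool", "data": {
  "targets": [
    [[0.026,-0.0058,0,0,0,0,1],[0.026,-0.0058,0,0,0,0,1],[0.026,-0.0058,0,0,0,0,1],[0,0,0,0,0,0,1],[0,0,0,0,0,0,1]]
  ]
}}

```text
t: 5.93
tcp_pos: [0.6432, -0.1332, 0.1584]
eef_rot: [-0.0, 0.108, 0.994, 0.0]
wrist_force: [-0.8, 0.0, -3.2]
width: 0.0191
grip_force: 59.3
```

Emit:
{"op": "servo_tool", "data": {
  "targets": [
    [[0.02,-0.0045,0,0,0,0,1],[0.02,-0.0045,0,0,0,0,1],[0.013,-0.003,0,0,0,0,1],[0,0,0,0,0,0,1],[0,0,0,0,0,0,1]]
  ]
}}

```text
t: 6.35
tcp_pos: [0.6469, -0.134, 0.1574]
eef_rot: [-0.006, 0.109, 0.994, 0.001]
wrist_force: [-12.0, 2.2, 0.6]
width: 0.0193
grip_force: 59.8
```

Emit:
{"op": "servo_tool", "data": {
  "targets": [
    [[-0.012,0.0025,-0.015,0,0,0,1],[0,0,-0.02,0,0,0,1],[0,0,-0.015,0,0,0,1],[0,0,0,0,0,0,1],[0,0,0,0,0,0,1]]
  ]
}}

```text
t: 6.77
tcp_pos: [0.647, -0.1341, 0.1494]
eef_rot: [-0.004, 0.109, 0.994, 0.001]
wrist_force: [-7.2, 1.2, -4.3]
width: 0.0193
grip_force: 59.2
```

Emit:
{"op": "servo_tool", "data": {
  "targets": [
    [[0,0,-0.02,0,0,0,1],[0,0,-0.02,0,0,0,1],[0,0,-0.02,0,0,0,1],[0,0,0,0,0,0,1],[0,0,0,0,0,0,1]]
  ]
}}

```text
t: 7.18
tcp_pos: [0.647, -0.134, 0.1401]
eef_rot: [-0.004, 0.109, 0.994, 0.001]
wrist_force: [-5.9, 1.4, -5.0]
width: 0.0191
grip_force: 59.2
```

Emit:
{"op": "servo_tool", "data": {
  "targets": [
    [[0,0,-0.015,0,0,0,1],[0,0,-0.015,0,0,0,1],[0,0,0,0,0,0,1],[0,0,0,0,0,0,1]]
  ]
}}

```text
t: 7.52
tcp_pos: [0.6471, -0.1341, 0.1382]
eef_rot: [-0.003, 0.109, 0.994, 0.0]
wrist_force: [-10.3, 1.9, 1.9]
width: 0.0188
grip_force: 60.0
```

Emit:
{"op": "servo_tool", "data": {
  "targets": [
    [[0,0,-0.015,0,0,0,1],[0,0,-0.015,0,0,0,1],[0,0,0,0,0,0,1],[0,0,0,0,0,0,1]]
  ]
}}

```text
t: 7.85
tcp_pos: [0.6471, -0.1341, 0.1379]
eef_rot: [-0.001, 0.109, 0.994, 0.0]
wrist_force: [-14.8, 4.7, 12.4]
width: 0.0191
grip_force: 61.6
```

Run:
```python
from h import *
import pickle
sc=grab('scene');pickle.dump(sc,open('s3.pkl','wb'))
f=cv2.cvtColor(sc['frame'],cv2.COLOR_RGB2BGR)
cv2.imwrite('pics/crop3.png',cv2.resize(f[230:350,225:355],(650,600),interpolation=cv2.INTER_CUBIC))
```

```text
(no output)
```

View pics/crop3.png

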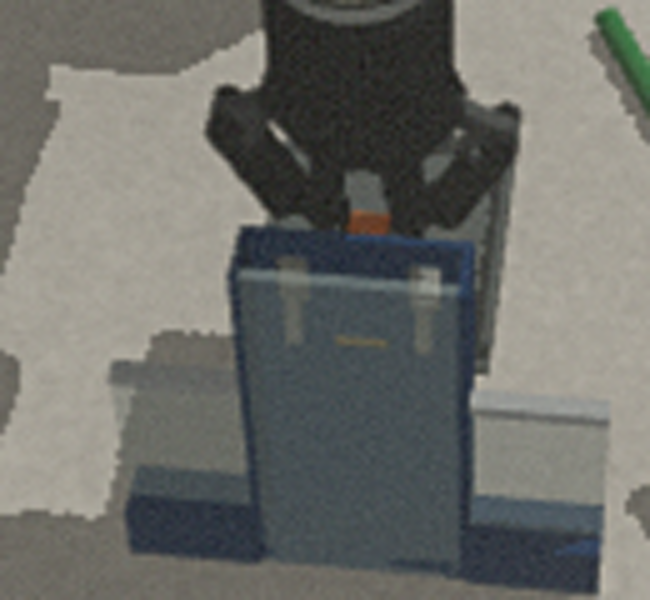

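Emit:
{"op": "servo_tool", "data": {
  "targets": [
    [[-0.02,0.004,0.025,0,0,0,1],[0,0,0,0,0,0,1],[0,0,0,0,0,0,0],[0,0,0,0,0,0,0],[0,0,0,0,0,0,0],[0,0,0,0,0,0,0],[0,0,0,0,0,0,0]]
  ]
}}

```text
t: 8.48
tcp_pos: [0.6466, -0.1341, 0.1365]
eef_rot: [0.0, 0.108, 0.994, 0.0]
wrist_force: [-0.2, 1.4, -0.0]
width: 0.0779
grip_force: 0.4
```

Emit:
{"op": "servo_tool", "data": {
  "targets": [
    [[0,0,0.1,0,0,0,0],[0,0,0.2,0,0,0,0],[0,0,0.2,0,0,0,0],[-0.05,0,0.2,0,0,0,0],[-0.2,0.05,0.1,0,0,0,0],[-0.2,0.05,0,0,0,0,0],[-0.2,0.05,0,0,0,0,0]]
  ]
}}

```text
t: 9.07
tcp_pos: [0.5492, -0.112, 0.259]
eef_rot: [0.003, 0.109, 0.994, -0.001]
wrist_force: [0.5, 0.2, 0.9]
width: 0.0855
grip_force: 0.0
```

Run:
```python
from h import *
import pickle
t=grab('top');pickle.dump(t,open('t4.pkl','wb'))
for k in blobs(t,(3,140,80),(18,255,255),5):
    (c,s,an)=cv2.minAreaRect(k); x=k.reshape(-1,2)
    if c[0]<260 and c[1]<300:
        z=.056 if max(s)>20 else .028
        print(np.round(c,1),np.round(s,1),an,onz(t,[c,x[x[:,0].argmin()],x[x[:,0].argmax()]],z).round(4).tolist())
for lo,hi,nm in [((55,40,60),(90,255,255),'green'),((0,60,60),(4,255,255),'red'),((172,50,60),(180,255,255),'red2'),((95,60,60),(125,255,255),'blue')]:
    for k in blobs(t,lo,hi,15):
        (c,s,an)=cv2.minAreaRect(k)
        if 160<c[0]<220 and 180<c[1]<285: print(nm,np.round(c,1),np.round(s,1),onz(t,[c],.025).round(4).tolist())
f=cv2.cvtColor(t['frame'],cv2.COLOR_RGB2BGR)
a=cv2.resize(f[125:300,145:245],None,fx=3.4,fy=3.4,interpolation=cv2.INTER_CUBIC)
b=cv2.resize(f[125:300,300:430],None,fx=3.4,fy=3.4,interpolation=cv2.INTER_CUBIC)
cv2.imwrite('pics/crop4.png',np.hstack([a,b]))
```

```text
[180. 277.] [ 4. 34.] 90.0 [[0.4319, 0.2583, 0.056], [0.4328, 0.2962, 0.056], [0.4265, 0.2204, 0.056]]
green [193. 230.] [16. 16.] [[0.5411, 0.2375, 0.025]]
red [179. 250.] [16. 16.] [[0.4954, 0.2694, 0.025]]
```

View pics/crop4.png

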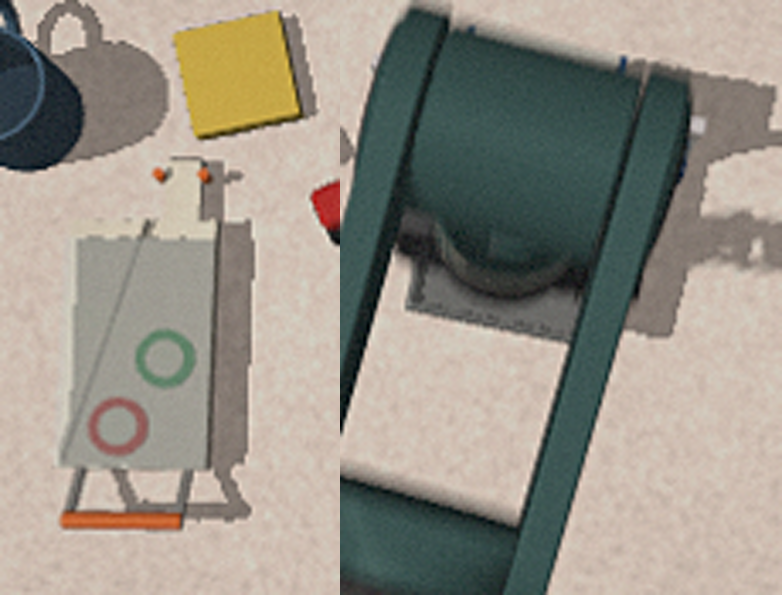

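The pan hangs level against the uprights, with its front rim at crop (410,310)–(570,340). The tray still holds green at (193,230) and red at (179,250), and its bar is at (180,277). Next I move over the bar.

Emit:
{"op": "servo_tool", "data": {
  "targets": [
    [[-0.065,0.1645,-0.033,0,0,-0.0365,0.55],[-0.065,0.1645,-0.033,0,0,-0.0365,0.55],[-0.065,0.1645,-0.033,0,0,-0.0365,0.55],[-0.065,0.1645,-0.033,0,0,-0.0365,0.55],[-0.065,0.1645,-0.033,0,0,-0.0365,0.55],[-0.065,0.1645,-0.033,0,0,-0.0365,0.55],[-0.065,0.1645,-0.033,0,0,-0.0365,0.55],[-0.065,0.1645,-0.033,0,0,-0.0365,0.55]]
  ]
}}

```text
t: 9.78
tcp_pos: [0.4709, 0.0868, 0.2173]
eef_rot: [0.001, 0.54, 0.842, 0.0]
wrist_force: [-0.1, -0.3, -0.1]
width: 0.0383
grip_force: 0.0
```

Emit:
{"op": "servo_tool", "data": {
  "targets": [
    [[-0.065,0.1645,-0.033,0,0,-0.0365,0.55],[-0.065,0.1645,-0.033,0,0,-0.0365,0.55],[-0.065,0.1645,-0.033,0,0,-0.0365,0.55],[-0.065,0.1645,-0.033,0,0,-0.0365,0.55],[0,0,0,0,0,0,0.55],[0,0,0,0,0,0,0.55]]
  ]
}}

```text
t: 10.28
tcp_pos: [0.4318, 0.1854, 0.1973]
eef_rot: [0.001, 0.714, 0.701, 0.0]
wrist_force: [0.0, 0.7, 0.4]
width: 0.0382
grip_force: 0.0
```

Run:
```python
from h import *
import pickle
s=r.observe();print(s['tcp_pos'],s['eef_rot'],s['joint_pos'].round(3),s['width'])
w=grab('wrist');save(w,'w5.png');pickle.dump(w,open('w5.pkl','wb'))
for k in blobs(w,(3,140,80),(18,255,255),40):
    (c,sz,an)=cv2.minAreaRect(k); print(np.round(c,1),np.round(sz,1),round(an,1),cv2.boxPoints(((c),sz,an)).round().tolist(),onz(w,[c],.053).round(4).tolist())
```

```text
[0.43182548 0.18535738 0.19732929] [5.26233356e-04 7.13614503e-01 7.00538385e-01 1.86095895e-04] [ 2.850e-01 -8.400e-02  1.609e+00 -1.000e-03  1.615e+00  3.040e-01] 0.0381985343896351
[101.5 197. ] [44. 55.] 90.0 [[74.0, 175.0], [129.0, 175.0], [129.0, 219.0], [74.0, 219.0]] [[0.2716, 0.2089, 0.053]]
[314.2 120. ] [ 16.4 116.2] 1.0 [[305.0, 178.0], [307.0, 62.0], [323.0, 62.0], [321.0, 178.0]] [[0.4297, 0.2591, 0.053]]
[610.5 142.5] [ 9. 19.] 90.0 [[601.0, 138.0], [620.0, 138.0], [620.0, 147.0], [601.0, 147.0]] [[0.6443, 0.2429, 0.053]]
[603.  180.5] [ 9. 18.] 90.0 [[594.0, 176.0], [612.0, 176.0], [612.0, 185.0], [594.0, 185.0]] [[0.6431, 0.2152, 0.053]]
```

View pics/w5.png

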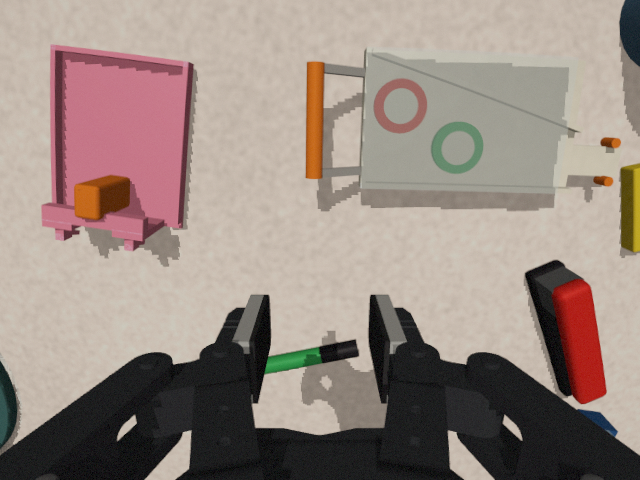

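Wrist view: the bar is at (314,120), red is at (400,105), green at (457,148), and the pins at (610,142) and (603,181).

Emit:
{"op": "servo_tool", "data": {
  "targets": [
    [[0,0.245,0,0,0,0,0.55],[-0.008,0.245,-0.1,0,0,0,0.55],[0,0,-0.2,0,0,0,0.55],[0,0,-0.2,0,0,0,0.55],[0,0,-0.2,0,0,0,0.55],[0,0,-0.2,0,0,0,0.55],[0,0,-0.19,0,0,0,0.55],[0,0,0,0,0,0,0.55]]
  ]
}}

```text
t: 11.0
tcp_pos: [0.4273, 0.2549, 0.0277]
eef_rot: [-0.002, 0.715, 0.699, -0.006]
wrist_force: [-1.4, -1.5, -1.1]
width: 0.0383
grip_force: 0.0
```

Emit:
{"op": "servo_tool", "data": {
  "targets": [
    [[0,0,0,0,0,0,1],[0,0,0,0,0,0,1],[0,0,0,0,0,0,1],[0,0,0,0,0,0,1],[0,0,0,0,0,0,1],[0,0,0,0,0,0,1]]
  ]
}}

```text
t: 11.5
tcp_pos: [0.4297, 0.2579, 0.0356]
eef_rot: [-0.001, 0.715, 0.699, -0.001]
wrist_force: [-6.2, -2.0, 0.1]
width: 0.01
grip_force: 58.4
```

Emit:
{"op": "servo_tool", "data": {
  "targets": [
    [[0,0,0,0,0,0,0.7],[0,0,0,0,0,0,0.7],[0,0,-0.025,0,0,0,0.7],[0,0,0,0,0,0,1],[0,0,0,0,0,0,1],[0,0,0,0,0,0,1],[0,0,0,0,0,0,1]]
  ]
}}

```text
t: 12.08
tcp_pos: [0.4297, 0.2584, 0.031]
eef_rot: [-0.001, 0.715, 0.699, -0.001]
wrist_force: [-4.0, -0.8, 5.4]
width: 0.0107
grip_force: 58.4
```

Emit:
{"op": "servo_tool", "data": {
  "targets": [
    [[0.01,0,0.056,0,0,0,1],[0.011,0,0.055,0,0,0,1],[0.014,0,0.055,0,0,0,1],[0.014,0,0.055,0,0,0,1],[0.018,-0.001,0.054,0,0,0,1],[0.018,-0.001,0.054,0,0,0,1],[0.021,-0.001,0.053,0,0,0,1],[0.022,-0.001,0.052,0,0,0,1]]
  ]
}}

```text
t: 12.75
tcp_pos: [0.4476, 0.2576, 0.0953]
eef_rot: [-0.002, 0.715, 0.699, -0.002]
wrist_force: [-7.8, 1.3, -1.7]
width: 0.0101
grip_force: 58.4
```

Emit:
{"op": "servo_tool", "data": {
  "targets": [
    [[0.025,0,0.051,0,0,0,1],[0.025,0,0.051,0,0,0,1],[0.028,0,0.049,0,0,0,1],[0.029,-0.001,0.049,0,0,0,1],[0.031,-0.001,0.047,0,0,0,1],[0.032,-0.001,0.047,0,0,0,1],[0.035,-0.001,0.045,0,0,0,1],[0.035,-0.001,0.045,0,0,0,1]]
  ]
}}

```text
t: 13.42
tcp_pos: [0.4826, 0.2563, 0.1541]
eef_rot: [-0.002, 0.715, 0.699, -0.003]
wrist_force: [-10.9, -0.6, 4.3]
width: 0.01
grip_force: 58.4
```

Emit:
{"op": "servo_tool", "data": {
  "targets": [
    [[0,0,0,0,0,0,1],[0,0,0,0,0,0,1],[0,0,0,0,0,0,1],[0,0,0,0,0,0,1],[0,0,0,0,0,0,1],[0,0,0,0,0,0,1],[0,0,0,0,0,0,1],[0,0,0,0,0,0,1]]
  ]
}}

```text
t: 14.08
tcp_pos: [0.4829, 0.2563, 0.1544]
eef_rot: [-0.002, 0.715, 0.699, -0.003]
wrist_force: [-12.2, -0.1, 5.0]
width: 0.0099
grip_force: 58.9
```

Emit:
{"op": "servo_tool", "data": {
  "targets": [
    [[0,0,0,0,0,0,1],[0,0,0,0,0,0,1],[0,0,0,0,0,0,1],[0,0,0,0,0,0,1],[0,0,0,0,0,0,1],[0,0,0,0,0,0,1],[0,0,0,0,0,0,1],[0,0,0,0,0,0,1]]
  ]
}}

```text
t: 14.75
tcp_pos: [0.4829, 0.2563, 0.1544]
eef_rot: [-0.002, 0.715, 0.699, -0.003]
wrist_force: [-10.6, -0.8, 5.6]
width: 0.0098
grip_force: 58.9
```

Run:
```python
from h import *
s=r.observe();print(s['tcp_pos'],s['width'],s['wrist_force'])
t=grab('top');w=grab('wrist');B=lambda g:cv2.cvtColor(g['frame'],cv2.COLOR_RGB2BGR)
sc=grab('scene')
a=cv2.resize(B(sc)[220:340,390:510],(400,400),interpolation=cv2.INTER_CUBIC)
b=cv2.resize(B(t)[150:290,130:270],(400,400),interpolation=cv2.INTER_CUBIC)
cv2.imwrite('pics/crop6.png',np.hstack([a,b]))
```

```text
[0.48287876 0.25631392 0.15443942] 0.009818068823806564 [-10.64830475  -0.76931174   5.55752737]
```

View pics/crop6.png

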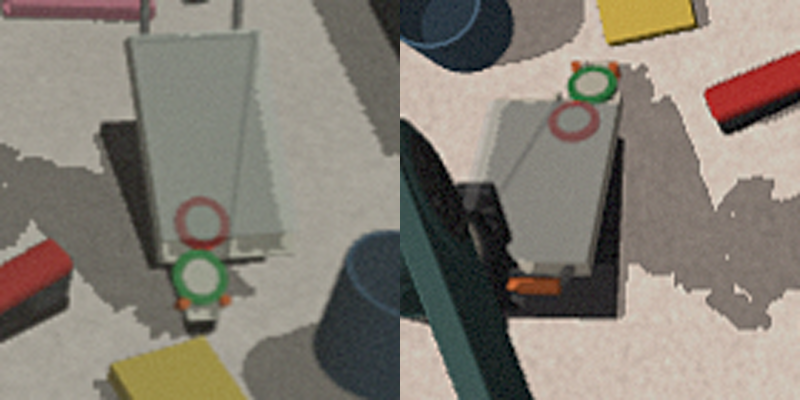

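Green lies in the open corner against the pins, and red is behind it under the cover. I lower the tray.

Emit:
{"op": "servo_tool", "data": {
  "targets": [
    [[-0.07,0.002,-0.09,0,0,0,1],[-0.063,0.002,-0.094,0,0,0,1],[-0.057,0.001,-0.098,0,0,0,1],[-0.05,0,-0.102,0,0,0,1],[-0.043,0.002,-0.105,0,0,0,1],[-0.036,0.002,-0.108,0,0,0,1],[-0.028,0,-0.11,0,0,0,1],[-0.021,0,-0.105,0,0,0,1]]
  ]
}}

```text
t: 15.57
tcp_pos: [0.4298, 0.2583, 0.0314]
eef_rot: [-0.0, 0.715, 0.699, -0.0]
wrist_force: [-5.0, 1.6, 0.8]
width: 0.0099
grip_force: 61.9
```

Emit:
{"op": "servo_tool", "data": {
  "targets": [
    [[0,0,0,0,0,0,1],[0,0,0,0,0,0,0.55],[0,0,0,0,0,0,0.55],[0,0,0,0,0,0,0.55],[0,0,0,0,0,0,0.55],[0,0,0.1,0,0,0,0.55],[0,0,0.2,0,0,0,0.55],[0,0,0.2,0,0,0,0.55]]
  ]
}}

```text
t: 16.23
tcp_pos: [0.43, 0.2574, 0.1058]
eef_rot: [-0.0, 0.715, 0.699, -0.001]
wrist_force: [-0.1, 0.9, 0.2]
width: 0.0382
grip_force: 0.0
```

Emit:
{"op": "servo_tool", "data": {
  "targets": [
    [[0.09,-0.0124,0.06,0,0,0.0357,0.4],[0.09,-0.0124,0.06,0,0,0.0357,0.4],[0.09,-0.0124,0.06,0,0,0.0357,0.4],[0.09,-0.0124,0.06,0,0,0.0357,0.4],[0.09,-0.0124,0.06,0,0,0.0357,0.4],[0.09,-0.0124,0.06,0,0,0.0357,0.4],[0.09,-0.0124,0.06,0,0,0.0357,0.4]]
  ]
}}

```text
t: 16.82
tcp_pos: [0.5263, 0.2446, 0.1698]
eef_rot: [0.001, 0.391, 0.92, 0.0]
wrist_force: [0.2, -0.2, -0.1]
width: 0.051
grip_force: 0.0
```

Emit:
{"op": "servo_tool", "data": {
  "targets": [
    [[0.09,-0.0124,0.06,0,0,0.0357,0.4],[0.09,-0.0124,0.06,0,0,0.0357,0.4],[0.09,-0.0124,0.06,0,0,0.0357,0.4],[0.09,-0.0124,0.06,0,0,0.0357,0.4],[0.09,-0.0124,0.06,0,0,0.0357,0.4],[0.09,-0.0124,0.06,0,0,0.0357,0.4],[0.09,-0.0124,0.06,0,0,0.0357,0.4],[0,0,0,0,0,0,0.4]]
  ]
}}

```text
t: 17.48
tcp_pos: [0.6227, 0.2311, 0.234]
eef_rot: [0.003, 0.011, 1.0, 0.0]
wrist_force: [-0.9, -0.4, 0.6]
width: 0.0513
grip_force: 0.0
```

Run:
```python
from h import *
import pickle
s=r.observe();print(s['tcp_pos'],s['eef_rot'],s['joint_pos'].round(3),s['width'])
w=grab('wrist');save(w,'w7.png');pickle.dump(w,open('w7.pkl','wb'))
for lo,hi,nm,z in [((50,60,40),(90,255,255),'green',.025),((3,140,80),(18,255,255),'orange',.028),((0,60,60),(3,255,255),'red',.025)]:
    for k in blobs(w,lo,hi,40):
        (c,sz,an)=cv2.minAreaRect(k); print(nm,np.round(c,1),np.round(sz,1),onz(w,[c],z).round(4).tolist())
```

```text
[0.62267091 0.23111054 0.23395756] [2.62762950e-03 1.14145584e-02 9.99931380e-01 1.99219118e-04] [ 2.710e-01  3.420e-01  1.063e+00 -1.000e-03  1.731e+00 -1.278e+00] 0.05125970747771959
green [315. 231.] [42. 42.] [[0.6467, 0.2269, 0.025]]
orange [297.9 250.8] [ 7.9 10.4] [[0.6642, 0.2109, 0.028]]
orange [331.5 251. ] [ 7. 10.] [[0.6651, 0.2416, 0.028]]
red [141.  252.5] [ 35.8 135.9] [[0.6638, 0.0635, 0.025]]
red [321.3 193. ] [43.3 34.3] [[0.612, 0.2334, 0.025]]
red [335.8 175.9] [26.2  8.9] [[0.5971, 0.2463, 0.025]]
```

View pics/w7.png

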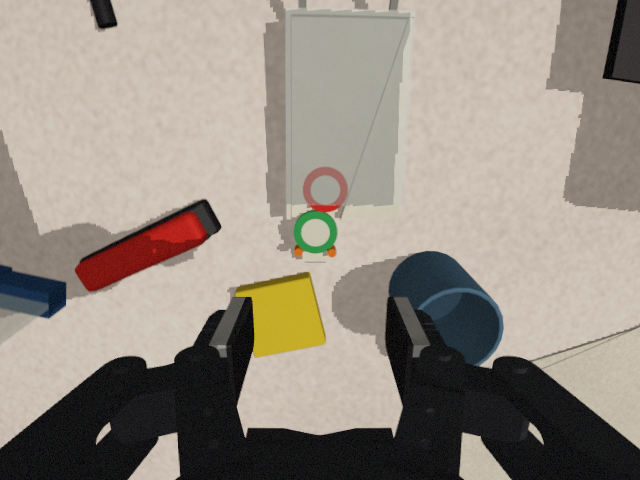

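Wrist view: green is in the corner at (315,231) with pins at (298,251) and (331,251). Red is at (326,189), and the mug is clear on the right.

Emit:
{"op": "servo_tool", "data": {
  "targets": [
    [[0.085,-0.014,-0.2,0,0,0,0.4],[0.084,-0.015,-0.2,0,0,0,0.4],[0,0,-0.2,0,0,0,0.4],[0,0,-0.2,0,0,0,0.4],[0,0,-0.2,0,0,0,0.4],[0,0,-0.15,0,0,0,0.4],[0,0,0,0,0,0,0.4],[0,0,0,0,0,0,0.4]]
  ]
}}

```text
t: 18.2
tcp_pos: [0.643, 0.2274, 0.0573]
eef_rot: [-0.002, 0.012, 1.0, -0.001]
wrist_force: [-0.1, -0.8, 0.9]
width: 0.0513
grip_force: 0.0
```

Run:
```python
from h import *
s=r.observe();print(s['tcp_pos'],s['eef_rot'],s['wrist_force'],s['width'])
```

```text
[0.6429746  0.22740507 0.05726705] [-2.46399229e-03  1.21642792e-02  9.99922768e-01 -6.45186663e-04] [-0.09106814 -0.76925853  0.90010601] 0.05134792292290062
```

Emit:
{"op": "servo_tool", "data": {
  "targets": [
    [[0.03,-0.004,0,0,0,0,0.4],[0,0,0,0,0,0,0.4],[0,0,0,0,0,0,0.4]]
  ]
}}

```text
t: 18.45
tcp_pos: [0.6513, 0.2274, 0.0625]
eef_rot: [0.003, 0.012, 1.0, 0.001]
wrist_force: [-0.6, 0.3, -0.3]
width: 0.0513
grip_force: 0.0
```

Run:
```python
from h import *
s=r.observe();print(s['tcp_pos'],s['eef_rot'])
w=grab('wrist')
for lo,hi,nm,z in [((50,60,40),(90,255,255),'green',.025),((3,140,80),(18,255,255),'orange',.028)]:
    for k in blobs(w,lo,hi,80):
        (c,sz,an)=cv2.minAreaRect(k); print(nm,np.round(c,1),np.round(sz,1),onz(w,[c],z).round(4).tolist())
```

```text
[0.65126613 0.22743226 0.06254846] [2.52794452e-03 1.17906659e-02 9.99927055e-01 6.88043717e-04]
green [317.5 271.4] [82.3 78.2] [[0.6475, 0.2269, 0.025]]
orange [286.4 305.7] [15.5 21.6] [[0.6638, 0.2114, 0.028]]
orange [347.9 306.9] [21.5 15.3] [[0.6651, 0.2412, 0.028]]
```

Emit:
{"op": "servo_tool", "data": {
  "targets": [
    [[0,0,-0.08,0,0,0,0.4],[0,0,-0.08,0,0,0,0.4],[0,0,-0.08,0,0,0,0.4],[0,0,-0.07,0,0,0,0.4],[0,0,-0.03,0,0,0,0.4],[0,0,0,0,0,0,0.4],[0,0,0,0,0,0,0.4]]
  ]
}}

```text
t: 19.08
tcp_pos: [0.6489, 0.227, 0.0075]
eef_rot: [-0.001, 0.012, 1.0, -0.0]
wrist_force: [0.3, -0.7, 0.2]
width: 0.0514
grip_force: 0.0
```

Emit:
{"op": "servo_tool", "data": {
  "targets": [
    [[0,0,-0.015,0,0,0,1],[0,0,0,0,0,0,1],[0,0,0,0,0,0,1],[0,0,0,0,0,0,1],[0,0,0,0,0,0,1],[0,0,0,0,0,0,1]]
  ]
}}

```text
t: 19.58
tcp_pos: [0.65, 0.2272, 0.0075]
eef_rot: [0.001, 0.011, 1.0, 0.0]
wrist_force: [-1.5, -1.0, 5.6]
width: 0.0367
grip_force: 59.8
```

Emit:
{"op": "servo_tool", "data": {
  "targets": [
    [[0,0,0.05,0,0,0,1],[0,0,0.1,0,0,0,1],[0,0,0.15,0,0,0,1],[0,0,0.2,0,0,0,1],[0,0,0.2,0,0,0,1],[0,0,0.2,0,0,0,1],[0,0,0.2,0,0,0,1],[0,0,0.2,0,0,0,1]]
  ]
}}

```text
t: 20.25
tcp_pos: [0.6491, 0.227, 0.2021]
eef_rot: [-0.0, 0.012, 1.0, 0.0]
wrist_force: [0.9, 1.2, -0.5]
width: 0.0369
grip_force: 60.2
```

Emit:
{"op": "servo_tool", "data": {
  "targets": [
    [[0,0,0.2,0,0,0,1],[0,0,0.1,0,0,0,1],[0,0,0,0,0,0,1],[0,0,0,0,0,0,1]]
  ]
}}

```text
t: 20.58
tcp_pos: [0.6497, 0.2272, 0.2468]
eef_rot: [0.001, 0.011, 1.0, 0.0]
wrist_force: [-0.3, -0.3, -0.8]
width: 0.0375
grip_force: 60.2
```

Run:
```python
from h import *
s=r.observe();print(s['tcp_pos'],s['eef_rot'],s['joint_pos'].round(3),s['width'],s['grip_force'],s['wrist_force'])
w=grab('wrist');save(w,'w8.png')
```

```text
[0.64974866 0.2272329  0.24684417] [8.84863275e-04 1.14932625e-02 9.99933500e-01 3.41479886e-04] [ 0.254  0.402  0.959  0.     1.779 -1.294] 0.03745055418167924 60.18966794013977 [-0.28355429 -0.26340614 -0.82396917]
```

View pics/w8.png

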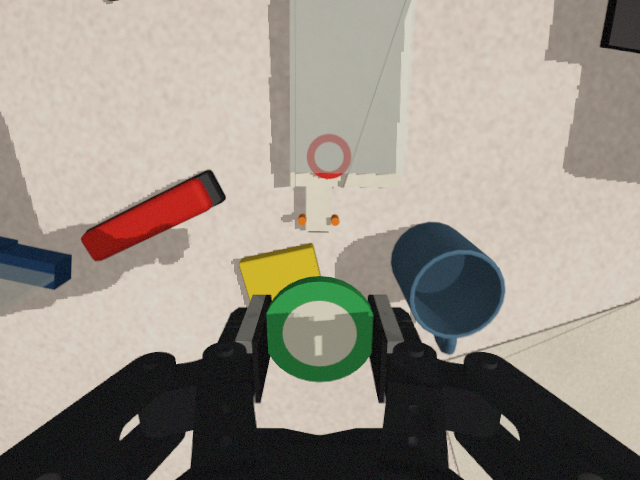

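Green is held squarely between the pads, and red waits under the cover at (329,156). I carry green to the pan.

Emit:
{"op": "servo_tool", "data": {
  "targets": [
    [[-0.0454,-0.191,0,0,0,-0.0052,1],[-0.0454,-0.191,0,0,0,-0.0052,1],[-0.0454,-0.191,0,0,0,-0.0052,1],[-0.0454,-0.191,0,0,0,-0.0052,1],[-0.0454,-0.191,0,0,0,-0.0052,1],[-0.0454,-0.191,0,0,0,-0.0052,1]]
  ]
}}

```text
t: 21.13
tcp_pos: [0.6069, 0.054, 0.2425]
eef_rot: [-0.003, 0.061, 0.998, -0.0]
wrist_force: [-0.1, 0.1, 0.5]
width: 0.0368
grip_force: 60.2
```

Emit:
{"op": "servo_tool", "data": {
  "targets": [
    [[-0.0454,-0.191,0,0,0,-0.0052,1],[-0.0454,-0.191,0,0,0,-0.0052,1],[-0.0454,-0.191,0,0,0,-0.0052,1],[-0.0454,-0.191,0,0,0,-0.0052,1],[-0.0454,-0.191,0,0,0,-0.0052,1],[-0.0454,-0.191,0,0,0,-0.0052,1],[0,0,0,0,0,0,1],[0,0,0,0,0,0,1]]
  ]
}}

```text
t: 21.8
tcp_pos: [0.5664, -0.1178, 0.243]
eef_rot: [-0.003, 0.111, 0.994, 0.001]
wrist_force: [0.1, 1.1, -0.4]
width: 0.0365
grip_force: 60.2
```

Emit:
{"op": "servo_tool", "data": {
  "targets": [
    [[0,0,0,0,0,0,1],[0,0,0,0,0,0,1],[0,0,0,0,0,0,1]]
  ]
}}

```text
t: 22.05
tcp_pos: [0.5678, -0.1154, 0.2454]
eef_rot: [-0.001, 0.108, 0.994, 0.0]
wrist_force: [-0.9, -0.5, -0.9]
width: 0.037
grip_force: 60.2
```

Run:
```python
from h import *
import pickle
s=r.observe();print(s['tcp_pos'],s['eef_rot'],s['joint_pos'].round(3),s['width'],s['grip_force'])
w=grab('wrist');save(w,'w9.png');pickle.dump(w,open('w9.pkl','wb'))
a=np.radians(-12.46);ex=np.array([np.cos(a),np.sin(a)]);ey=np.array([-ex[1],ex[0]]);o=np.array([.647,-.1341])-ex*.043
print('pan o',o)
for x,y,z in[(-66,-53,14),(-66,53,14),(32,-10,58),(32,10,58)]: print(x,y,proj(w,[[*(o+ex*x/1e3+ey*y/1e3),.110+z/1e3]]).round(1))
```

```text
[ 0.56781149 -0.115434    0.2454312 ] [-6.19057236e-04  1.08367278e-01  9.94110683e-01  3.15244246e-04] [-0.299  0.152  1.272  0.     1.72  -1.652] 0.037030558147227784 60.2225661277771
pan o [ 0.60501278 -0.12482241]
-66 -53 [[237.7 192.6]]
-66 53 [[397.1 192.7]]
32 -10 [[301.3 358.8]]
32 10 [[333.  358.8]]
```

View pics/w9.png

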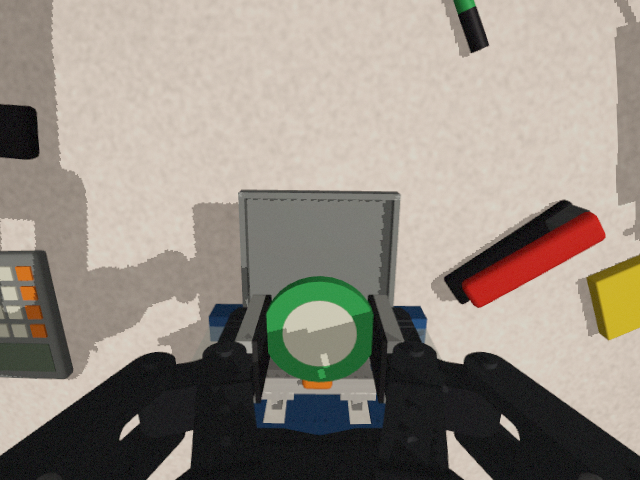

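The hung pan's rim at (240–399,192) matches the prediction to about 2 px. I lower green in.

Emit:
{"op": "servo_tool", "data": {
  "targets": [
    [[0,0,-0.15,0,0,0,1],[0,0,-0.2,0,0,0,1],[0,0,-0.2,0,0,0,1],[0,0,-0.15,0,0,0,1],[0,0,-0.1,0,0,0,1],[0,0,-0.05,0,0,0,1],[0,0,0,0,0,0,1],[0,0,0,0,0,0,1]]
  ]
}}

```text
t: 22.77
tcp_pos: [0.5682, -0.1163, 0.1192]
eef_rot: [0.0, 0.109, 0.994, -0.0]
wrist_force: [-0.5, -0.4, 0.4]
width: 0.0367
grip_force: 60.2
```

Emit:
{"op": "servo_tool", "data": {
  "targets": [
    [[0,0,0,0,0,0,0.4],[0,0,0,0,0,0,0.4],[0,0,0,0,0,0,0.4],[0,0,0,0,0,0,0.4],[0,0,0.1,0,0,0,0.4],[0,0,0.2,0,0,0,0.4],[0,0,0.2,0,0,0,0.4],[0,0,0.2,0,0,0,0.4]]
  ]
}}

```text
t: 23.43
tcp_pos: [0.5675, -0.1167, 0.2249]
eef_rot: [-0.0, 0.109, 0.994, 0.0]
wrist_force: [-0.1, -1.0, -0.6]
width: 0.0512
grip_force: 0.0
```

Emit:
{"op": "servo_tool", "data": {
  "targets": [
    [[-0.1,0.1,0.1,0,0,0,0.55],[0,0,0,0,0,0,0.55],[0,0,0,0,0,0,0.55],[0,0,0,0,0,0,0.55]]
  ]
}}

```text
t: 23.77
tcp_pos: [0.5526, -0.1018, 0.238]
eef_rot: [-0.0, 0.109, 0.994, -0.0]
wrist_force: [-0.3, 1.3, -0.9]
width: 0.0383
grip_force: 0.0
```

```bash
cat > chk.py <<'E'
from h import *
import sys
a=np.radians(-12.46);ex=np.array([np.cos(a),np.sin(a)]);ey=np.array([-ex[1],ex[0]]);o=np.array([.647,-.1341])-ex*.043
for cam in sys.argv[1:]:
    s=r.observe();w=grab(cam)
    for lo,hi,nm,z in [((50,60,40),(90,255,255),'green',.119),((0,100,60),(4,255,255),'red',.119),((172,100,60),(180,255,255),'red',.119)]:
        for k in blobs(w,lo,hi,40):
            (c,sz,an)=cv2.minAreaRect(k); p=onz(w,[c],z)[0]; d=p[:2]-o
            if abs(d).max()<.1: print(cam,nm,np.round(c,1),np.round(sz,1),'pan xy',(d@ex).round(4),(d@ey).round(4))
print(s['tcp_pos'],s['eef_rot'],s['width'],s['t'])
E
python3 chk.py wrist top
```

```text
wrist green [303.5 255. ] [56. 57.] pan xy -0.0409 0.0004
top green [330.3 220.5] [ 89.2 170.1] pan xy -0.07 0.0296
top green [342.8 172.9] [58.4 65.3] pan xy 0.0378 0.0231
[ 0.55235901 -0.10187025  0.23711308] [-1.17166120e-03  1.09430794e-01  9.93993719e-01  1.22928696e-04] 0.03856241812798024 23.8167
```

Green lies in the pan at x ≈ -41 mm, y ≈ 0. I go back to the bar for red.

Emit:
{"op": "servo_tool", "data": {
  "targets": [
    [[-0.0628,0.1846,-0.019,0,0,-0.0337,0.55],[-0.0628,0.1846,-0.019,0,0,-0.0337,0.55],[-0.0628,0.1846,-0.019,0,0,-0.0337,0.55],[-0.0628,0.1846,-0.019,0,0,-0.0337,0.55],[-0.0628,0.1846,-0.019,0,0,-0.0337,0.55],[-0.0628,0.1846,-0.019,0,0,-0.0337,0.55],[-0.0628,0.1846,-0.019,0,0,-0.0337,0.55]]
  ]
}}

```text
t: 24.45
tcp_pos: [0.4859, 0.093, 0.2169]
eef_rot: [-0.001, 0.464, 0.886, -0.001]
wrist_force: [0.6, 0.7, -0.4]
width: 0.0385
grip_force: 0.0
```

Emit:
{"op": "servo_tool", "data": {
  "targets": [
    [[-0.0628,0.1846,-0.019,0,0,-0.0337,0.55],[-0.0628,0.1846,-0.019,0,0,-0.0337,0.55],[-0.0628,0.1846,-0.019,0,0,-0.0337,0.55],[-0.0628,0.1846,-0.019,0,0,-0.0337,0.55],[-0.0628,0.1846,-0.019,0,0,-0.0337,0.55],[-0.0628,0.1846,-0.019,0,0,-0.0337,0.55],[0,0,0,0,0,0,0.55],[0,0,0,0,0,0,0.55]]
  ]
}}

```text
t: 25.12
tcp_pos: [0.4294, 0.2589, 0.1998]
eef_rot: [-0.0, 0.714, 0.7, -0.002]
wrist_force: [-0.8, -0.5, 0.5]
width: 0.0383
grip_force: 0.0
```

```bash
python3 chk.py top
python3 - <<'E'
from h import *
t=grab('top')
for lo,hi,nm in [((55,40,60),(90,255,255),'green'),((0,60,60),(4,255,255),'red'),((172,50,60),(180,255,255),'red2'),((3,140,80),(18,255,255),'or')]:
    for k in blobs(t,lo,hi,5):
        (c,s,an)=cv2.minAreaRect(k)
        if 160<c[0]<220 and 160<c[1]<285: print(nm,np.round(c,1),np.round(s,1),onz(t,[c],.025).round(4).tolist())
E
```

```text
top green [346. 209.] [18. 18.] pan xy -0.0388 0.0011
[0.42941265 0.25890953 0.19979006] [-3.54200824e-04  7.14480369e-01  6.99653399e-01 -1.67276167e-03] 0.03833810603054287 25.1167
red [193.5 201. ] [16.3 16.3] [[0.6092, 0.2366, 0.025]]
or [180. 277.] [ 4. 34.] [[0.4332, 0.2665, 0.025]]
```

Emit:
{"op": "servo_tool", "data": {
  "targets": [
    [[0,0,-0.2,0,0,0,0.55],[0,0,-0.2,0,0,0,0.55],[0,0,-0.2,0,0,0,0.55],[0,0,-0.2,0,0,0,0.55],[0,0,-0.2,0,0,0,0.55],[0,0,-0.13,0,0,0,0.55],[0,0,0,0,0,0,0.55],[0,0,0,0,0,0,0.55]]
  ]
}}

```text
t: 25.88
tcp_pos: [0.43, 0.2568, 0.0311]
eef_rot: [-0.0, 0.716, 0.698, -0.001]
wrist_force: [0.7, 0.2, 0.7]
width: 0.0384
grip_force: 0.0
```

Emit:
{"op": "servo_tool", "data": {
  "targets": [
    [[0,0,0,0,0,0,1],[0,0,0,0,0,0,1],[0,0,0,0,0,0,1],[0,0,0,0,0,0,1],[0,0,0,0,0,0,1]]
  ]
}}

```text
t: 26.3
tcp_pos: [0.4298, 0.2586, 0.0345]
eef_rot: [-0.001, 0.716, 0.698, 0.0]
wrist_force: [-5.7, -0.5, 5.1]
width: 0.0101
grip_force: 58.5
```

Emit:
{"op": "servo_tool", "data": {
  "targets": [
    [[0.01,0,0.056,0,0,0,1],[0.011,0,0.055,0,0,0,1],[0.014,0,0.055,0,0,0,1],[0.014,0,0.055,0,0,0,1],[0.018,-0.001,0.054,0,0,0,1],[0.018,-0.001,0.054,0,0,0,1],[0.021,-0.001,0.053,0,0,0,1],[0.022,-0.001,0.052,0,0,0,1]]
  ]
}}

```text
t: 26.97
tcp_pos: [0.4473, 0.2578, 0.0979]
eef_rot: [-0.002, 0.716, 0.698, -0.002]
wrist_force: [-8.6, 1.2, 0.2]
width: 0.01
grip_force: 58.4
```

Emit:
{"op": "servo_tool", "data": {
  "targets": [
    [[0.025,0,0.051,0,0,0,1],[0.025,0,0.051,0,0,0,1],[0.028,0,0.049,0,0,0,1],[0.029,-0.001,0.049,0,0,0,1],[0.031,-0.001,0.047,0,0,0,1],[0.032,-0.001,0.047,0,0,0,1],[0.035,-0.001,0.045,0,0,0,1],[0.035,-0.001,0.045,0,0,0,1]]
  ]
}}

```text
t: 27.63
tcp_pos: [0.482, 0.2565, 0.1569]
eef_rot: [-0.002, 0.715, 0.699, -0.003]
wrist_force: [-12.7, -1.2, 5.6]
width: 0.0099
grip_force: 58.5
```

Emit:
{"op": "servo_tool", "data": {
  "targets": [
    [[0,0,0,0,0,0,1],[0,0,0,0,0,0,1],[0,0,0,0,0,0,1],[0,0,0,0,0,0,1],[0,0,0,0,0,0,1],[0,0,0,0,0,0,1],[0,0,0,0,0,0,1],[0,0,0,0,0,0,1]]
  ]
}}

```text
t: 28.3
tcp_pos: [0.4822, 0.2565, 0.1571]
eef_rot: [-0.002, 0.716, 0.699, -0.003]
wrist_force: [-13.6, -1.9, 5.8]
width: 0.0098
grip_force: 58.8
```

Emit:
{"op": "servo_tool", "data": {
  "targets": [
    [[0,0,0,0,0,0,1],[0,0,0,0,0,0,1],[0,0,0,0,0,0,1],[0,0,0,0,0,0,1],[0,0,0,0,0,0,1],[0,0,0,0,0,0,1]]
  ]
}}

```text
t: 28.8
tcp_pos: [0.4822, 0.2566, 0.1571]
eef_rot: [-0.002, 0.716, 0.699, -0.003]
wrist_force: [-12.7, -1.3, 7.4]
width: 0.0095
grip_force: 58.8
```

Run:
```python
from h import *
t=grab('top')
for lo,hi,nm in [((0,60,60),(4,255,255),'red'),((172,50,60),(180,255,255),'red2'),((3,140,80),(18,255,255),'or')]:
    for k in blobs(t,lo,hi,5):
        (c,s,an)=cv2.minAreaRect(k)
        if 160<c[0]<220 and 160<c[1]<285: print(nm,np.round(c,1),np.round(s,1),onz(t,[c],.025).round(4).tolist())
```

```text
red [196.5 179.5] [13. 17.] [[0.66, 0.2298, 0.025]]
or [176.  249.5] [ 5. 18.] [[0.4967, 0.2763, 0.025]]
or [204.5 174.4] [5.4 2.5] [[0.6719, 0.2113, 0.025]]
```

Red is now in the corner. I lower the tray, release it and go to the corner.

Emit:
{"op": "servo_tool", "data": {
  "targets": [
    [[-0.07,0.002,-0.09,0,0,0,1],[-0.063,0.002,-0.094,0,0,0,1],[-0.057,0.001,-0.098,0,0,0,1],[-0.05,0,-0.102,0,0,0,1],[-0.043,0.002,-0.105,0,0,0,1],[-0.036,0.002,-0.108,0,0,0,1],[-0.028,0,-0.11,0,0,0,1],[-0.021,0,-0.105,0,0,0,1]]
  ]
}}

```text
t: 29.52
tcp_pos: [0.4297, 0.2585, 0.034]
eef_rot: [-0.0, 0.716, 0.698, 0.0]
wrist_force: [-6.1, -1.6, 71.4]
width: 0.0097
grip_force: 75.0
```

Emit:
{"op": "servo_tool", "data": {
  "targets": [
    [[0,0,0,0,0,0,1],[0,0,0,0,0,0,0.55],[0,0,0,0,0,0,0.55],[0,0,0,0,0,0,0.55],[0,0,0,0,0,0,0.55],[0,0,0.1,0,0,0,0.55],[0,0,0.2,0,0,0,0.55],[0,0,0.2,0,0,0,0.55]]
  ]
}}

```text
t: 30.18
tcp_pos: [0.4298, 0.2576, 0.108]
eef_rot: [-0.0, 0.716, 0.698, -0.001]
wrist_force: [0.5, 0.4, 0.8]
width: 0.0387
grip_force: 0.0
```

Emit:
{"op": "servo_tool", "data": {
  "targets": [
    [[0.098,-0.014,0.04,0,0,0.0357,0.4],[0.098,-0.014,0.04,0,0,0.0357,0.4],[0.098,-0.014,0.04,0,0,0.0357,0.4],[0.098,-0.014,0.04,0,0,0.0357,0.4],[0.098,-0.014,0.04,0,0,0.0357,0.4],[0.098,-0.014,0.04,0,0,0.0357,0.4],[0.098,-0.014,0.04,0,0,0.0357,0.4]]
  ]
}}

```text
t: 30.77
tcp_pos: [0.5345, 0.2433, 0.1509]
eef_rot: [0.001, 0.392, 0.92, 0.0]
wrist_force: [-0.6, -0.2, 0.1]
width: 0.0512
grip_force: 0.0
```

Emit:
{"op": "servo_tool", "data": {
  "targets": [
    [[0.098,-0.014,0.04,0,0,0.0357,0.4],[0.098,-0.014,0.04,0,0,0.0357,0.4],[0.098,-0.014,0.04,0,0,0.0357,0.4],[0.098,-0.014,0.04,0,0,0.0357,0.4],[0.098,-0.014,0.04,0,0,0.0357,0.4],[0.098,-0.014,0.04,0,0,0.0357,0.4],[0.098,-0.014,0.04,0,0,0.0357,0.4],[0,0,0,0,0,0,0.4]]
  ]
}}

```text
t: 31.43
tcp_pos: [0.6392, 0.2279, 0.1935]
eef_rot: [0.002, 0.012, 1.0, 0.0]
wrist_force: [-0.2, -0.7, -0.2]
width: 0.0513
grip_force: 0.0
```

Emit:
{"op": "servo_tool", "data": {
  "targets": [
    [[0,0,-0.1,0,0,0,0.4],[0,0,-0.1,0,0,0,0.4],[0,0,0,0,0,0,0.4],[0,0,0,0,0,0,0.4],[0,0,0,0,0,0,0.4],[0,0,0,0,0,0,0.4]]
  ]
}}

```text
t: 31.93
tcp_pos: [0.6365, 0.2291, 0.1636]
eef_rot: [0.001, 0.013, 1.0, 0.0]
wrist_force: [-0.1, -0.3, -0.1]
width: 0.0514
grip_force: 0.0
```

Run:
```python
from h import *
s=r.observe();print(s['tcp_pos'],s['eef_rot'],s['width'])
w=grab('wrist')
for lo,hi,nm,z in [((0,120,60),(3,255,255),'red',.025),((174,100,60),(180,255,255),'red2',.025),((5,140,80),(18,255,255),'orange',.028)]:
    for k in blobs(w,lo,hi,40):
        (c,sz,an)=cv2.minAreaRect(k); print(nm,np.round(c,1),np.round(sz,1),onz(w,[c],z).round(4).tolist())
```

```text
[0.636459   0.22908385 0.16356647] [1.10798078e-03 1.28558934e-02 9.99916695e-01 3.17952381e-04] 0.05138595148073095
red [101.4 267.3] [ 44.7 162.5] [[0.6648, 0.0624, 0.025]]
red [316.5 240. ] [52. 53.] [[0.6472, 0.227, 0.025]]
orange [294.5 264.5] [12.7 11.3] [[0.6647, 0.2103, 0.028]]
orange [336.5 264. ] [14.  9.] [[0.6651, 0.2413, 0.028]]
```

Emit:
{"op": "servo_tool", "data": {
  "targets": [
    [[0.04,-0.007,-0.15,0,0,0,0.4],[0.04,-0.006,-0.2,0,0,0,0.4],[0,0,-0.2,0,0,0,0.4],[0,0,-0.15,0,0,0,0.4],[0,0,-0.1,0,0,0,0.4],[0,0,0,0,0,0,0.4],[0,0,0,0,0,0,0.4],[0,0,0,0,0,0,0.4]]
  ]
}}

```text
t: 32.65
tcp_pos: [0.6494, 0.2273, 0.0444]
eef_rot: [0.002, 0.013, 1.0, 0.001]
wrist_force: [1.8, -0.1, 0.2]
width: 0.0514
grip_force: 0.0
```

Emit:
{"op": "servo_tool", "data": {
  "targets": [
    [[0,0,-0.1,0,0,0,0.4],[0,0,-0.08,0,0,0,0.4],[0,0,-0.05,0,0,0,0.4],[0,0,0,0,0,0,0.4],[0,0,0,0,0,0,0.4]]
  ]
}}

```text
t: 33.07
tcp_pos: [0.6481, 0.2268, 0.0075]
eef_rot: [-0.0, 0.013, 1.0, -0.0]
wrist_force: [0.1, -0.4, -0.4]
width: 0.0513
grip_force: 0.0
```

Emit:
{"op": "servo_tool", "data": {
  "targets": [
    [[0,0,0,0,0,0,1],[0,0,0,0,0,0,1],[0,0,0,0,0,0,1],[0,0,0,0,0,0,1],[0,0,0,0,0,0,1],[0,0,0,0,0,0,1]]
  ]
}}

```text
t: 33.57
tcp_pos: [0.6484, 0.227, 0.0087]
eef_rot: [0.001, 0.013, 1.0, 0.0]
wrist_force: [-1.0, -1.2, 4.5]
width: 0.0367
grip_force: 59.8
```

Emit:
{"op": "servo_tool", "data": {
  "targets": [
    [[0,0,0.05,0,0,0,1],[0,0,0.1,0,0,0,1],[0,0,0.15,0,0,0,1],[0,0,0.2,0,0,0,1],[0,0,0.2,0,0,0,1],[0,0,0.2,0,0,0,1],[0,0,0.2,0,0,0,1],[0,0,0.2,0,0,0,1]]
  ]
}}

```text
t: 34.23
tcp_pos: [0.6478, 0.227, 0.2037]
eef_rot: [-0.0, 0.013, 1.0, 0.0]
wrist_force: [-0.8, 0.8, 0.4]
width: 0.0367
grip_force: 60.7
```

Emit:
{"op": "servo_tool", "data": {
  "targets": [
    [[0,0,0.2,0,0,0,1],[0,0,0.1,0,0,0,1],[0,0,0,0,0,0,1],[0,0,0,0,0,0,1],[0,0,0,0,0,0,1]]
  ]
}}

```text
t: 34.65
tcp_pos: [0.6475, 0.2268, 0.245]
eef_rot: [-0.002, 0.013, 1.0, -0.0]
wrist_force: [-0.5, 0.3, 0.3]
width: 0.0372
grip_force: 60.7
```

```bash
python3 chk.py top
python3 - <<'E'
from h import *
w=grab('wrist')
for lo,hi,nm,z in [((0,120,60),(3,255,255),'red',.25),((174,100,60),(180,255,255),'red2',.25)]:
    for k in blobs(w,lo,hi,40):
        (c,sz,an)=cv2.minAreaRect(k); print(nm,np.round(c,1),np.round(sz,1))
E
```

```text
top green [346.4 208.8] [17.9 17.9] pan xy -0.0382 0.0004
[0.64747572 0.22677705 0.24504349] [-1.76066102e-03  1.25997391e-02  9.99918992e-01 -3.94411039e-04] 0.03717642112407434 34.65
red [319.5 331.5] [103. 105.]
red [147. 226.] [ 34.9 135.1]
```

Emit:
{"op": "servo_tool", "data": {
  "targets": [
    [[-0.0198,-0.1962,0,0,0,-0.0051,1],[-0.0198,-0.1962,0,0,0,-0.0051,1],[-0.0198,-0.1962,0,0,0,-0.0051,1],[-0.0198,-0.1962,0,0,0,-0.0051,1],[-0.0198,-0.1962,0,0,0,-0.0051,1],[-0.0198,-0.1962,0,0,0,-0.0051,1]]
  ]
}}

```text
t: 35.25
tcp_pos: [0.6293, 0.0491, 0.2452]
eef_rot: [-0.002, 0.061, 0.998, -0.0]
wrist_force: [0.7, 0.4, -1.4]
width: 0.0371
grip_force: 60.7
```

Emit:
{"op": "servo_tool", "data": {
  "targets": [
    [[-0.0198,-0.1962,0,0,0,-0.0051,1],[-0.0198,-0.1962,0,0,0,-0.0051,1],[-0.0198,-0.1962,0,0,0,-0.0051,1],[-0.0198,-0.1962,0,0,0,-0.0051,1],[-0.0198,-0.1962,0,0,0,-0.0051,1],[-0.0198,-0.1962,0,0,0,-0.0051,1],[0,0,0,0,0,0,1],[0,0,0,0,0,0,1]]
  ]
}}

```text
t: 35.92
tcp_pos: [0.6116, -0.1276, 0.2453]
eef_rot: [-0.002, 0.11, 0.994, 0.001]
wrist_force: [-0.0, 0.5, -0.6]
width: 0.0367
grip_force: 60.7
```

Emit:
{"op": "servo_tool", "data": {
  "targets": [
    [[0,0,0,0,0,0,1],[0,0,0,0,0,0,1],[0,0,0,0,0,0,1],[0,0,0,0,0,0,1]]
  ]
}}

```text
t: 36.25
tcp_pos: [0.6126, -0.125, 0.2474]
eef_rot: [-0.0, 0.108, 0.994, 0.0]
wrist_force: [0.0, -1.0, -0.6]
width: 0.037
grip_force: 60.7
```

Emit:
{"op": "servo_tool", "data": {
  "targets": [
    [[-0.005,-0.008,-0.15,0,0,0,1],[0,0,-0.2,0,0,0,1],[0,0,-0.2,0,0,0,1],[0,0,-0.15,0,0,0,1],[0,0,-0.1,0,0,0,1],[0,0,-0.05,0,0,0,1],[0,0,0,0,0,0,1],[0,0,0,0,0,0,1]]
  ]
}}

```text
t: 36.92
tcp_pos: [0.6121, -0.1271, 0.1206]
eef_rot: [0.0, 0.108, 0.994, -0.0]
wrist_force: [0.4, 0.0, 0.6]
width: 0.0367
grip_force: 60.7
```

Emit:
{"op": "servo_tool", "data": {
  "targets": [
    [[0,0,0,0,0,0,0.4],[0,0,0,0,0,0,0.4],[0,0,0,0,0,0,0.4],[0,0,0,0,0,0,0.4],[0,0,0.1,0,0,0,0.4],[0,0,0.2,0,0,0,0.4],[0,0,0.2,0,0,0,0.4],[0,0,0.2,0,0,0,0.4]]
  ]
}}

```text
t: 37.58
tcp_pos: [0.6114, -0.1274, 0.2263]
eef_rot: [-0.0, 0.109, 0.994, 0.0]
wrist_force: [0.3, -0.4, 0.6]
width: 0.0514
grip_force: 0.0
```

Emit:
{"op": "servo_tool", "data": {
  "targets": [
    [[-0.2,0.2,0.1,0,0,0,0.4],[-0.2,0.2,0,0,0,0,0.4],[-0.2,0.2,0,0,0,0,0.4],[-0.2,0.2,0,0,0,0,0.4],[-0.1,0.2,0,0,0,0,0.4],[0,0.2,0,0,0,0,0.4],[0,0,0,0,0,0,0.4],[0,0,0,0,0,0,0.4]]
  ]
}}

```text
t: 38.25
tcp_pos: [0.4803, 0.0498, 0.2398]
eef_rot: [0.001, 0.107, 0.994, -0.0]
wrist_force: [-0.2, -0.8, -0.4]
width: 0.0514
grip_force: 0.0
```

```bash
python3 chk.py top
python3 - <<'E'
from h import *
t=grab('top');sc=grab('scene');B=lambda g:cv2.cvtColor(g['frame'],cv2.COLOR_RGB2BGR)
a=cv2.resize(B(t)[120:290,140:420],(800,486),interpolation=cv2.INTER_CUBIC)
cv2.imwrite('pics/final.png',a)
E
```

```text
top green [346. 209.] [18. 18.] pan xy -0.0388 0.0011
top red [351. 188.] [18. 18.] pan xy 0.0084 -0.0007
[0.48034985 0.04980469 0.23976854] [ 9.24547849e-04  1.07074099e-01  9.94250613e-01 -3.25444264e-05] 0.051366534351514476 38.25
```

View pics/final.png

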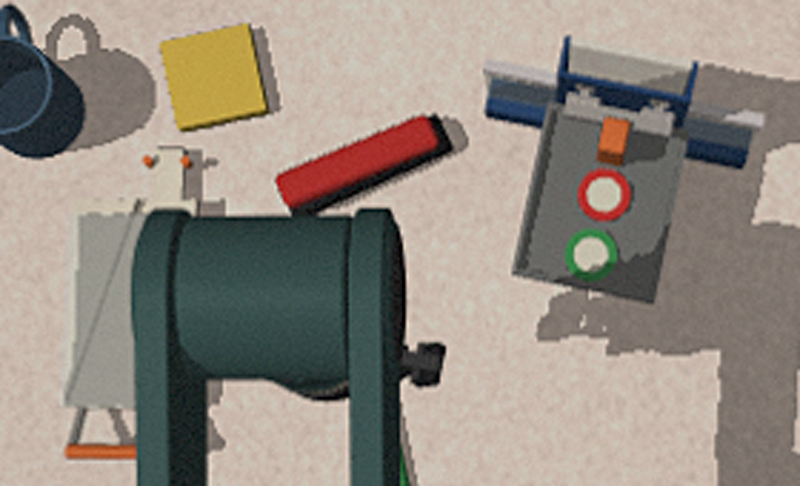

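Both tokens lie flat in the hung pan, red at (604,194) and green at (591,253) in the crop. The tray is flat and empty, and no blue token was ever present.

Emit:
{"op": "servo_tool", "data": {
  "targets": [
    [[0,0,0,0,0,0,0.4],[0,0,0,0,0,0,0.4],[0,0,0,0,0,0,0.4],[0,0,0,0,0,0,0.4]]
  ]
}}

```text
t: 38.73
tcp_pos: [0.4807, 0.0481, 0.2388]
eef_rot: [-0.0, 0.109, 0.994, 0.0]
wrist_force: [0.4, 0.1, 0.5]
width: 0.0515
grip_force: 0.0
```

```bash
python3 chk.py top; python3 -c "
from plant import r
print(r.sign_off())"
```

```text
top green [346. 209.] [18. 18.] pan xy -0.0388 0.0011
top red [351. 188.] [18. 18.] pan xy 0.0084 -0.0007
[0.48070079 0.04812976 0.23876641] [-1.67491285e-04  1.09088530e-01  9.94032024e-01  8.92430144e-06] 0.05145161342723824 38.7333
the job is handed in; nothing more can be done
None
```

I handed the job in at about 39 s, and no verdict came back: the pan hangs pressed home behind the catch, both tokens present (green and red) lie in it, the tray is flat again, and I saw no bystander moved.

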